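# Hold the cover plate over the gear housing for screwing

### The job

Swing the parts case's lid open until it rests on its stop and take out the cover plate by its handle. Hold the plate level, hovering 1 to 2 cm above the open gear housing without touching it, with its four holes lined up over the four threaded holes so that the screws could be started, and finish while holding it still there, the lid still open. Leave the sample cup, the forceps and the amber bottle where they are.

Things in the scene. Friction and masses are not known exactly. Their poses are not given: they have to be found in the camera images.
- case: Fixed grey plastic parts case, 150 (x) x 180 (y) x 56 mm high, open-topped under its lid, walls and floor 5 mm. Origin: centre of its underside on the worktop; its own +x points from its front (lid tab side, two steel catches for show, nothing to unlatch) to its back (hinge side). The case may stand left or right, and be turned.
- lid (a joint): Hinge angle of the case's lid, a 152 x 182 x 8 mm grey panel of 0.2 kg: 0 is shut, it grows as the lid swings up and back, 1.9 rad is the stop. It moves freely: it falls shut when let go below about 1.35 rad and falls back by itself onto the stop when let go above about 1.65 rad.
- lid_tab (a point): Grip point of the upright aluminium tab on the lid's top near its front edge: the tab is 24 mm wide along the case's y, 12 mm thick, 33 mm high above the lid; this point is 21 mm above the lid's upper face, 12 mm below the tab's top, and 142 mm in front of the hinge axis. It travels with the lid. Pinched across its 24 mm width, the tab can pivot between the fingers.
- lid_hinge (a point): Middle of the lid's hinge axis (along the case's y), at the back of the case's rim, 56 mm above the worktop, 75 mm behind the case's middle. The lid tab moves round it on an arc: at 0 rad 142 mm in front of it and 29 mm above it.
- cover_plate: Loose aluminium cover plate, 90 (x) x 120 (y) x 6 mm, 0.22 kg (may vary by a fifth), lying on the case's 5 mm thick floor, with four round 15 mm through holes at x = +-32, y = +-47 mm. Origin: centre of its underside, z up. A black bridge handle stands on its middle: bar 12 mm thick (x), 60 mm long (y), from 27 to 41 mm above the underside, on two legs. The plate is alike after a half turn about z.
- plate_hole_a (a point): Centre of the plate's hole at x = +32, y = +47 mm, at its underside.
- plate_hole_c (a point): Centre of the plate's diagonally opposite hole at x = -32, y = -47 mm, at its underside.
- housing: Fixed open gear housing, grey with an aluminium flange on top, 90 (x) x 120 (y) x 60 mm high, a 44 x 76 mm opening with two gears in it. Origin: centre of its underside on the worktop. Four 6 mm threaded holes in the flange's upper face (60 mm above the origin) at x = +-32, y = +-47 mm. It may stand left or right, and be turned. Either half-turn of the plate fits.
- thread_a (a point): Mouth of the housing's threaded hole at x = +32, y = +47 mm, in the flange's upper face.
- thread_c (a point): Mouth of the diagonally opposite threaded hole at x = -32, y = -47 mm.
- cup: Bystander: sample cup with a white cap, 52 mm across, 64 mm high, loose between the case and the housing. Origin: centre of its underside.
- forceps: Bystander: steel forceps lying flat, 122 (x) x 14 x 6 mm, between the case and the housing, nearer the robot. Origin: centre of the underside.
- amber_bottle: Bystander: amber bottle with a black cap, 45 mm across, 90 mm high, at the right end. Origin: centre of its underside.

How it is judged:
By the outcome, as a careful person would: the job done as asked, in the order asked, and still so for the second after the job is handed in, while the arm keeps its last pose, push and grip.
It also fails if it takes over 54 s, if anything falls off the work surface, if the arm or the gripper's body presses on something with over 40 N, if the wrist force passes 120 N, or if a joint passes its speed limit or range.

### The arm

A 6-joint arm with a two-finger parallel gripper is mounted at the origin on a cart in front of the work surface, level with it; the furniture and walls round the work are solid. World frame = base frame: x ahead of the robot, y to its left, z up, the work surface at z = 0. Lengths are in m, angles in rad, forces in N, time in s.
With the tool pointing down it reaches from about 0.325 to 0.925 m from the base axis. Payload 3.1 kg.
Tool frame: the origin (TCP) lies midway between the tips of the shut fingers; the grasp point (between the pads) lies bot.grasp_offset behind it (bot.grasp_offset is the distance from the TCP to the grasp point, in m); y points along the fingers, z is the direction in which the jaws open and shut, and the axes are right-handed (so a half turn about y gives the same grasp; the last joint's range is limited). The gripper opens to 85 mm and grips with 20 to 120 N. Pads are 22 mm wide; open, the fingers measure 114 mm over their backs; the gripper's body (76 mm by 85 mm) begins 54 mm behind the grasp point. The pads swing forward as they close: fully open they stand 13 mm farther back than shut.
Start: joints at [1.018, 0.217, 1.613, -0, 1.311, -0.112], TCP at [0.267, 0.565, 0.196] pointing down, gripper open.
Joint ranges: [-2.75, 2.75], [-0.78, 2.1], [0.31, 2.55], [-1.13, 4.27], [0.13, 2.63], [-2.58, 2.58]. Speed limits (rad/s): [2.79, 2.79, 3.14, 3.14, 3.14, 3.14].

### API

Orientations are given as [roll, pitch, yaw] about the fixed x, y, z axes, in that order (R = Rz(yaw) Ry(pitch) Rx(roll)).
In Python, from bench import readout, get_image, get_calibration, workorder, spot_in, spot_point, bot gives the robot as it stands.
- The arm moves only by the tool play_rows, never from a script. Its argument "rows" is a list that holds one entry, the list of rows, each a list of 7 numbers: the shift along the tool's x, y, z normalised to -1 to 1, where 1 is 500 mm, then the turn, a rotation vector about the tool's x, y, z normalised to -1 to 1, where 1 is 60 degrees, then the closure in counts, from 0 (fully open) to 255 (shut). In form: [[[x, y, z, wx, wy, wz, hand], ...]]. A call has 1 to 12 rows; each row is the pose to reach, as a shift and turn from the pose commanded when the call began, along the tool's axes at that moment; what a row does not reach only later rows make up. A row lasts 1/10 s, in which the tool goes at most 50 mm and 8.59 degrees, less where a joint would pass 70% of its speed; a pose out of reach is approached as far as the arm can. A call with a number of a shift or a turn outside -1 to 1 is refused whole. A call with a gripper value outside its range is refused whole. The fingers move at their own pace and stop on an object; "grip_force" is the grip in N (left out, the last holds). Time passes only in rows, so rows that repeat a pose let the fingers close. It gives the time, the measured TCP pose, the force and the opening at its end, in the units of the state.
- readout.read_state(): the state, without advancing time (a new reading comes with each control period).
- get_image(name): name is "scene" or "side" or "wrist"; returns (picture, depth): 480x640x3 uint8, red, green, blue; 480x640 float32, m along the optical axis (not along the pixel's ray), 0 where there is no reading.
- get_calibration(name): a dict with "fx", "fy", "cx", "cy" (pixels), "cam_to_world" (4x4, takes a point from camera to world coordinates); the wrist camera has in their place "tool_from_camera" (4x4, takes a point from camera to tool coordinates, whose origin is the TCP and whose axes are the tool frame's). Camera axes: x right, y down, z forward; pixel columns grow to the right and rows downward; lengths in m; the calibration is good to about 2 mm. A picture is of the moment at which its call begins: read the wrist's pose just before it. get_calibration takes no time and is no camera call.
- workorder.job_done(): hands the job in, once; it reports no verdict.
Trained networks look in the newest picture that a camera, given by its name, has taken for a name from the list of things; names that differ only in an ending like _2 or _b are one class to them, and where a whole thing is asked for, a point or a joint stands for the part that bears it (a point fixed in the world has none). Each returns a list of dicts, best first, with "conf" (0 to 1); they miss things now and then, are a little off and sometimes report something else, mostly with a low value. They report only what shows in the picture. A call takes as long as a camera call.
- spot_in(camera, target): "rect" ([left, top, right, bottom] in pixels, round what is visible of it).
- spot_point(camera, target): "point" ([column, row] in pixels: a listed point, or the origin of a listed thing).
The state is a dict: "time_s": time; "joint_pos": joint angles; "qvel": joint speeds; "tau": joint torques, N m; "tool_pos": TCP position; "orientation": TCP orientation; "contact_force": force on the tool from outside, world axes, zero at the start; "ft_torque": the same for the moment, N m; "opening": finger opening in m.
Only numpy, scipy, OpenCV 4.12 (cv2) and the standard library are available. Lean on these libraries where they do the work, as an engineer would, in place of code of your own. Each camera call takes 0.05 s, during which the arm holds its last target.

## Working session

There is one attempt and no reset: what is moved stays moved. The work goes in short steps, Python scripts to look and compute and a tool call to move; the robot and the scene stay as the last step left them, time stands still between calls to the robot, and variables do not carry over. Pictures are saved under pics/ and viewed, and the job is handed in when it is done.

Besides the shell and the picture viewer there is one more tool, called after "Request:" by a JSON object that holds its "method" and its "body", one argument or row to a line. play_rows: Moves the arm, as the interface text tells. Its arguments: {"type":"object","properties":{"rows":{"type":"array","items":{"type":"array","items":{"type":"array","items":{"type":"number"}}}},"grip_force":{"type":"number"}},"required":["rows"]}

```bash
mkdir -p pics; ls
python3 - <<'E'
from bench import *
from bench import readout,get_image,get_calibration,bot
import cv2,numpy as np
print(readout.read_state()); print(bot.grasp_offset)
for n in ["scene","side","wrist"]:
    im,d=get_image(n); cv2.imwrite(f"pics/{n}0.png",im[:,:,::-1]); np.save(f"pics/{n}0.npy",d)
    c=get_calibration(n); print(n,c)
E
```

```text
pics
{'time_s': 0.0, 'joint_pos': array([ 1.01779821e+00,  2.17780757e-01,  1.61496934e+00, -3.53626888e-05,
        1.31130517e+00, -1.12201240e-01]), 'qvel': array([ 0.00113278,  0.00072961,  0.00016989,  0.00024568, -0.00117567,
       -0.00041224]), 'tau': array([-9.31408649e-04, -3.96850634e+01, -3.03846073e+01, -2.67781834e-04,
        9.92691057e-03, -1.63311898e-05]), 'tool_pos': array([0.26616475, 0.56446913, 0.19453351]), 'orientation': array([-1.57324727e+00,  2.41786306e-04, -4.40788061e-01]), 'contact_force': array([-0.36509202,  0.00822274,  0.54475417]), 'ft_torque': array([-0.02505501,  0.04333382, -0.04935465]), 'opening': 0.08536481394087392}
0.0187
scene {'fx': 594.5067164643742, 'fy': 594.5067164643742, 'cx': 312.3193184504804, 'cy': 242.15831329165476, 'cam_to_world': array([[-0.93679801,  0.22207138, -0.27035865,  0.92220554],
       [ 0.34955744,  0.56138402, -0.75010505,  0.97767961],
       [-0.01480183, -0.79720279, -0.60353013,  0.97380623],
       [ 0.        ,  0.        ,  0.        ,  1.        ]])}
side {'fx': 458.8809764129111, 'fy': 458.8809764129111, 'cx': 319.41790652693504, 'cy': 235.3988000533755, 'cam_to_world': array([[-0.99947637,  0.01494086, -0.02870132,  0.53183392],
       [ 0.03181374,  0.61565432, -0.78737389,  0.56613897],
       [ 0.00590605, -0.78787469, -0.61580727,  0.6538839 ],
       [ 0.        ,  0.        ,  0.        ,  1.        ]])}
wrist {'fx': 330.9855046551608, 'fy': 330.9855046551608, 'cx': 317.92405238807686, 'cy': 238.5515921409927, 'tool_from_camera': array([[-5.57697614e-04,  9.52219286e-01,  3.05414668e-01,
        -7.80146608e-02],
       [ 1.34372028e-03, -3.05413726e-01,  9.52218804e-01,
        -1.77613450e-01],
       [ 9.99998942e-01,  9.41442040e-04, -1.10918786e-03,
        -5.41746703e-05],
       [ 0.00000000e+00,  0.00000000e+00,  0.00000000e+00,
         1.00000000e+00]])}
```

View pics/scene0.png

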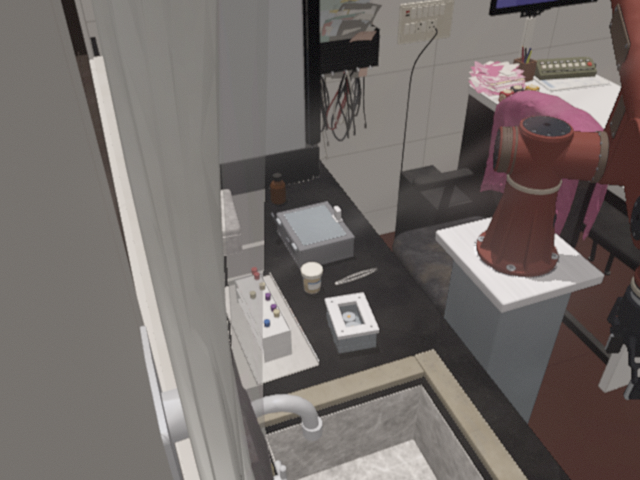

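View pics/side0.png

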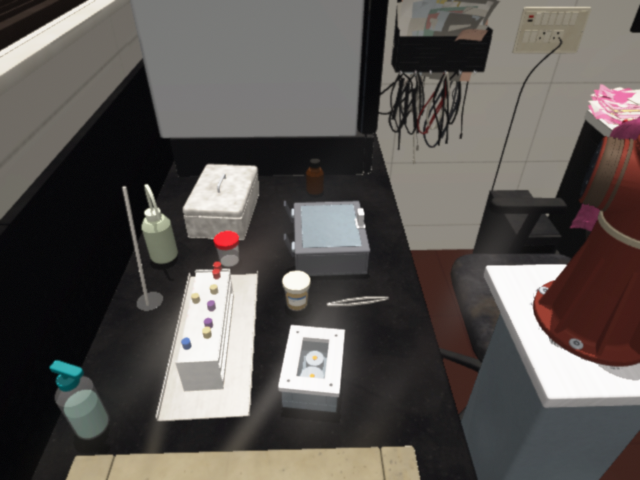

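View pics/wrist0.png

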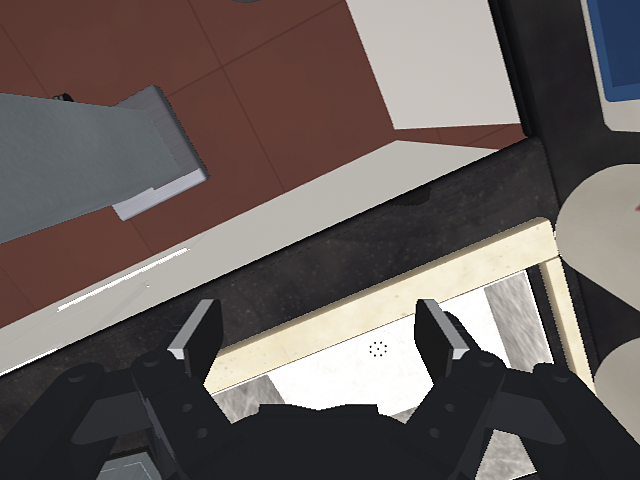

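```bash
cat > h.py <<'E'
from bench import readout,get_image,get_calibration,workorder,spot_in,spot_point,bot
import numpy as np,cv2
from scipy.spatial.transform import Rotation as R
def cloud(n,d,st=None):
    c=get_calibration(n)
    if n=="wrist":
        T=np.eye(4);T[:3,:3]=R.from_euler('xyz',st['orientation']).as_matrix();T[:3,3]=st['tool_pos'];M=T@c['tool_from_camera']
    else: M=c['cam_to_world']
    v,u=np.mgrid[:480,:640]
    P=np.stack([(u-c['cx'])/c['fx']*d,(v-c['cy'])/c['fy']*d,d],-1)@M[:3,:3].T+M[:3,3]
    P[d==0]=np.nan
    return P
E
python3 - <<'E'
from h import *
for n in ["side","scene"]:
    d=np.load(f"pics/{n}0.npy"); P=cloud(n,d)
    im=cv2.imread(f"pics/{n}0.png")
    for t in ["lid_tab","lid_hinge","case","housing","thread_a","thread_c","cup","forceps","amber_bottle","lid"]:
        try:
            r=spot_point(n,t)[:2]; b=spot_in(n,t)[:1] 
        except Exception as e: print(t,e);continue
        for q in r:
            u,v=map(int,np.round(q['point'])); print(n,t,round(q['conf'],2),np.round(q['point'],1),P[v,u].round(4))
        for q in b: print('   rect',round(q['conf'],2),np.round(q['rect']))
    c=im[180:430,150:400] if n=="side" else im[160:360,220:420]
    cv2.imwrite(f"pics/{n}0z.png",cv2.resize(c,(600,600),interpolation=cv2.INTER_CUBIC))
E
```

```text
side lid_tab 0.72 [297.  307.1] [ 0.5514 -0.0387  0.0087]
side lid_tab 0.57 [355.7 216.1] [ 0.4212 -0.2569  0.0631]
   rect 0.59 [291. 201. 371. 257.]
side lid_hinge 0.75 [295.8 230.5] [ 0.5534 -0.2088  0.0633]
   rect 0.88 [283. 201. 369. 276.]
side case 0.9 [331.1 246.7] [ 0.4821 -0.1497  0.0637]
   rect 0.74 [283. 200. 373. 275.]
side housing 0.84 [317.  381.3] [0.519  0.1603 0.0606]
   rect 0.7 [282. 328. 345. 412.]
side thread_a 0.84 [337.6 334.6] [0.482  0.0728 0.0591]
side thread_a 0.79 [284.8 377.5] [0.567  0.1528 0.0591]
   rect 0.78 [278. 324. 349. 415.]
side thread_c 0.84 [337.6 334.6] [0.482  0.0728 0.0591]
side thread_c 0.79 [284.8 377.5] [0.567  0.1528 0.0591]
   rect 0.78 [278. 324. 349. 415.]
side cup 0.81 [296.2 302.6] [ 0.553  -0.0365  0.022 ]
   rect 0.7 [282. 272. 309. 311.]
side forceps 0.58 [359.4 304. ] [ 0.4315 -0.0507  0.001 ]
   rect 0.7 [330. 297. 380. 308.]
side amber_bottle 0.62 [317.8 190.9] [ 0.4995 -0.4471  0.0084]
   rect 0.67 [307. 160. 325. 194.]
lid it knows: amber_bottle, case, cover_plate, cup, forceps, housing, lid_hinge, lid_tab, plate_hole, th
[... 491 characters left out ...]
ene thread_a 0.64 [337.8 210.6] [ 0.4181 -0.2174  0.0946]
   rect 0.96 [325. 296. 378. 356.]
scene thread_c 0.87 [360.6 295.4] [0.4777 0.0657 0.0564]
scene thread_c 0.64 [337.8 210.6] [ 0.4181 -0.2174  0.0946]
   rect 0.96 [325. 296. 378. 356.]
scene cup 0.83 [311.7 287.6] [ 0.5609 -0.033   0.0232]
   rect 0.96 [298. 263. 322. 294.]
scene forceps 0.58 [358.1 275.8] [ 0.4257 -0.0634 -0.0052]
   rect 0.52 [335. 271. 366. 285.]
scene amber_bottle 0.91 [276.6 201.1] [ 0.5168 -0.4492  0.0091]
scene amber_bottle 0.29 [338.1 211.9] [ 0.4172 -0.2195  0.0899]
   rect 0.57 [266. 176. 286. 206.]
lid it knows: amber_bottle, case, cover_plate, cup, forceps, housing, lid_hinge, lid_tab, plate_hole, thread
```

Run:
```python
from h import *
for n in ["side","scene"]:
    P=cloud(n,np.load(f"pics/{n}0.npy"))
    X=P.reshape(-1,3); 
    for nm,lo,hi,yr in [("lid",.057,.075,(-.6,-.05)),("flange",.054,.066,(0,.5))]:
        m=(X[:,2]>lo)&(X[:,2]<hi)&(X[:,0]>.25)&(X[:,0]<.75)&(X[:,1]>yr[0])&(X[:,1]<yr[1])
        im=m.reshape(480,640).astype(np.uint8)
        k,lab,st,_=cv2.connectedComponentsWithStats(im)
        for i in np.argsort(-st[1:,4])[:3]+1:
            Y=X[lab.ravel()==i]
            if len(Y)<200: continue
            print(n,nm,st[i],Y[:,2].mean().round(4),Y.min(0).round(3),Y.max(0).round(3),cv2.minAreaRect((Y[:,:2]*1000).astype(np.float32)))
```

```text
side lid [ 292  201   78   55 3633] 0.0635 [ 0.405 -0.32   0.057] [ 0.563 -0.132  0.075] ((484.03961181640625, -225.54605102539062), (156.4823760986328, 186.468994140625), 0.8708630800247192)
side lid [222 154 151   9 886] 0.0663 [ 0.353 -0.529  0.057] [ 0.75  -0.512  0.075] ((551.168701171875, -518.7515869140625), (396.87353515625, 14.474128723144531), 0.9843288660049438)
side lid [214 231  25  17 329] 0.0617 [ 0.673 -0.211  0.057] [ 0.724 -0.16   0.065] ((698.4320068359375, -186.0758056640625), (49.26851272583008, 50.90749740600586), 7.379611968994141)
side flange [ 278  325   67   71 2669] 0.0589 [0.471 0.049 0.054] [0.577 0.181 0.063] ((524.1666259765625, 115.02963256835938), (123.90802764892578, 90.23604583740234), 81.88642883300781)
side flange [177 359  45  14 213] 0.0596 [0.668 0.113 0.054] [0.732 0.136 0.066] ((697.6193237304688, 131.76364135742188), (66.43706512451172, 18.180070877075195), 17.0235538482666)
scene lid [ 273  202   82   50 2390] 0.0627 [ 0.404 -0.322  0.057] [ 0.579 -0.127  0.075] ((492.16754150390625, -224.7073974609375), (171.93394470214844, 192.79385375976562), 1.5350292921066284)
scene lid [265 159  55  19 285] 0.0661 [ 0.352 -0.532  0.057] [ 0.531 -0.509  0.075] ((441.0982971191406, -519.01318359375), (179.66354370117188, 21.46529197692871), 1.452265977859497)
scene flange [ 325  293   54   46 1169] 0.0582 [0.471 0.048 0.054] [0.578 0.183 0.064] ((524.5731811523438, 114.66859436035156), (126.66946411132812, 91.15093994140625), 81.3002700805664)
```

View pics/side0z.png

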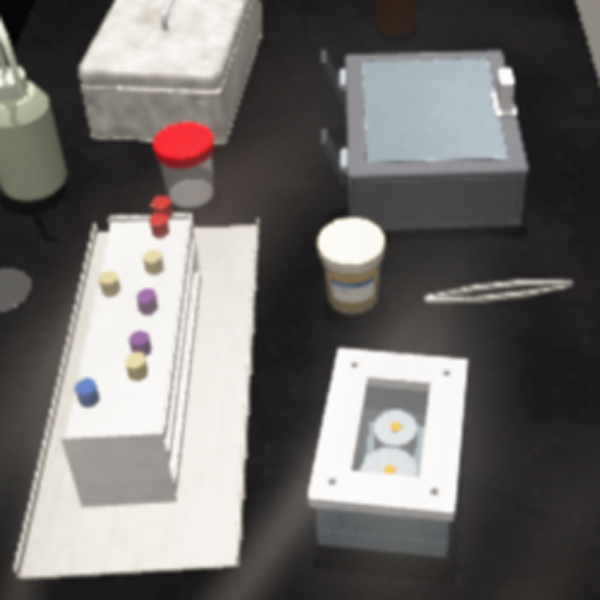

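The side picture shows the case at right with its tab on the robot side (zoom px 505,90). The housing is in front (corner threads around 355,365 / 447,372 / 333,481 / 435,491), the cup at (350,260) and the forceps at (500,290). Depth gives the lid centre at about (0.484, -0.2255) with yaw about 0.9°. The housing is at (0.524, 0.115) with yaw about -8°. Heights match the given sizes.

```bash
cat >> h.py <<'E'
def Rm(rpy): return R.from_euler('xyz',rpy)
def rowto(p,yaw,pos=None,ori=None,roll=-np.pi/2):
    "row numbers from current measured pose to target (tool down, yaw)"
    st=readout.read_state()
    p0=st['tool_pos'] if pos is None else np.array(pos); r0=Rm(st['orientation'] if ori is None else ori)
    rt=R.from_euler('xyz',[roll,0,yaw])
    d=r0.inv().apply(np.array(p)-p0)/0.5
    w=(r0.inv()*rt).as_rotvec()/np.radians(60)
    print(np.round(d,4).tolist(),np.round(w,4).tolist())
E
python3 - <<'E'
from h import *
rowto([.36,.1,.20],-.2)
E
```

```text
[0.5659, -0.0082, -0.7619] [0.0, -0.23, 0.0]
```

Request:
{"method": "play_rows", "body": {
  "rows": [
    [[0.29, -0.01, -0.38, 0, -0.12, 0, 0], [0.57, -0.01, -0.76, 0, -0.23, 0, 0], [0.57, -0.01, -0.76, 0, -0.23, 0, 0], [0.57, -0.01, -0.76, 0, -0.23, 0, 0], [0.57, -0.01, -0.76, 0, -0.23, 0, 0], [0.57, -0.01, -0.76, 0, -0.23, 0, 0], [0.57, -0.01, -0.76, 0, -0.23, 0, 0], [0.57, -0.01, -0.76, 0, -0.23, 0, 0], [0.57, -0.01, -0.76, 0, -0.23, 0, 0], [0.57, -0.01, -0.76, 0, -0.23, 0, 0]]
  ]
}}

```text
time_s: 2.95
tool_pos: [0.3627, 0.097, 0.2014]
orientation: [-1.572, -0.002, -0.203]
contact_force: [0.3, 0.3, 0.2]
opening: 0.0852
```

Run:
```python
from h import *
s=readout.read_state();print(s['tool_pos'],s['orientation'],s['joint_pos'])
rowto([.41,-.2255,.20],0.01)
```

```text
[0.36269617 0.0969514  0.20136739] [-1.57152623 -0.00192394 -0.20301727] [ 7.47833249e-02 -3.69298550e-01  2.15137575e+00 -1.25795508e-03
  1.35786561e+00 -1.29273021e+00]
[0.2227, 0.0036, -0.6126] [0.0009, -0.2034, 0.0018]
```

Request:
{"method": "play_rows", "body": {
  "rows": [
    [[0.11, 0, -0.31, 0, -0.1, 0, 0], [0.22, 0, -0.61, 0, -0.2, 0, 0], [0.22, 0, -0.61, 0, -0.2, 0, 0], [0.22, 0, -0.61, 0, -0.2, 0, 0], [0.22, 0, -0.61, 0, -0.2, 0, 0], [0.22, 0, -0.61, 0, -0.2, 0, 0], [0.22, 0, -0.61, 0, -0.2, 0, 0], [0.22, 0, -0.61, 0, -0.2, 0, 0], [0.22, 0, -0.61, 0, -0.2, 0, 0], [0.22, 0, -0.61, 0, -0.2, 0, 0]]
  ]
}}

```text
time_s: 3.95
tool_pos: [0.4092, -0.2196, 0.2007]
orientation: [-1.57, 0.0, 0.01]
contact_force: [0.4, 0.5, 0.0]
opening: 0.0854
```

Run:
```python
from h import *
s=readout.read_state();print(s['tool_pos'],s['orientation'],s['joint_pos'])
im,d=get_image("wrist"); cv2.imwrite("pics/w1.png",im[:,:,::-1]); np.save("pics/w1.npy",d)
P=cloud("wrist",d,s)
X=P.reshape(-1,3)
m=(X[:,2]>.088)&(X[:,2]<.105)&(abs(X[:,0]-.417)<.03)&(abs(X[:,1]+.2255)<.05)
Y=X[m];print(len(Y),Y.min(0),Y.max(0),np.median(Y,0), cv2.minAreaRect((Y[:,:2]*1000).astype(np.float32)))
m=(X[:,2]>.058)&(X[:,2]<.07)&(abs(X[:,1]+.2255)<.12)&(X[:,0]<.57)
Y=X[m];print(len(Y),Y.min(0),Y.max(0),np.median(Y,0),cv2.minAreaRect((Y[:,:2]*1000).astype(np.float32)))
```

```text
[ 0.40924358 -0.21962956  0.20069678] [-1.56989773e+00  3.96716248e-04  1.03125202e-02] [-6.44193106e-01 -1.39731747e-01  1.97275274e+00  4.87962649e-04
  1.30943346e+00 -2.22542807e+00]
386 [ 0.4106898  -0.24148584  0.08808337] [ 0.42353205 -0.21798586  0.09890439] [ 0.41539181 -0.22960057  0.09648155] ((417.0566101074219, -229.7236785888672), (12.381063461303711, 23.6204891204834), 1.8014601469039917)
22659 [ 0.40514086 -0.32031532  0.05801019] [ 0.56998575 -0.1356316   0.06999434] [ 0.47647284 -0.22724681  0.06431113] ((489.1591491699219, -227.7753143310547), (164.80413818359375, 182.20065307617188), 1.4424192905426025)
```

View pics/w1.png

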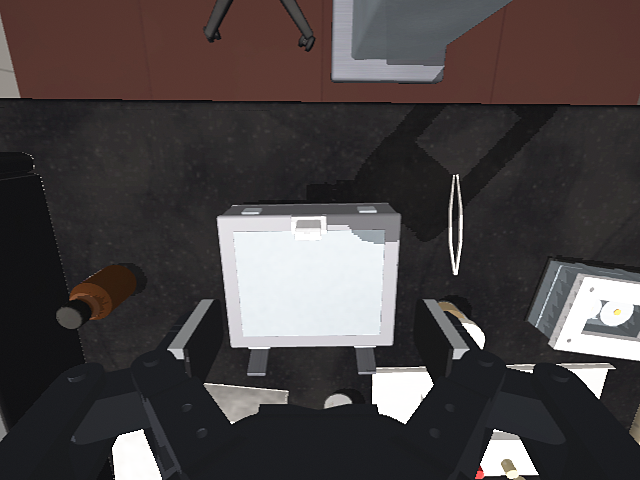

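The wrist view shows the tab at px (308,229), where depth puts it at (0.417, -0.230), top near 0.097, 12 x 24 mm as stated. The lid is square on, with yaw about 1.5°.

Run:
```python
from h import *
rowto([.417,-.2297,.067],0.027)
```

```text
[0.0152, 0.2675, -0.0209] [-0.0006, -0.0153, -0.0002]
```

Request:
{"method": "play_rows", "body": {
  "rows": [
    [[0.015, 0.1, -0.021, 0, -0.015, 0, 60], [0.015, 0.15, -0.021, 0, -0.015, 0, 60], [0.015, 0.15, -0.021, 0, -0.015, 0, 60], [0.015, 0.15, -0.021, 0, -0.015, 0, 60]]
  ]
}}

```text
time_s: 4.4
tool_pos: [0.417, -0.23, 0.1261]
orientation: [-1.57, 0.001, 0.027]
contact_force: [-0.8, -0.6, 0.4]
opening: 0.0654
```

Run:
```python
from h import *
s=readout.read_state();print(s['tool_pos'],s['orientation'],s['opening'])
rowto([.417,-.2297,.067],0.027)
```

```text
[ 0.41701382 -0.23002527  0.12606959] [-1.57013743e+00  6.12856475e-04  2.67655882e-02] 0.06544549543508145
[0.0001, 0.1181, 0.0006] [-0.0006, -0.0002, -0.0006]
```

Request:
{"method": "play_rows", "body": {
  "rows": [
    [[0, 0.08, 0, 0, 0, 0, 60], [0, 0.118, 0, 0, 0, 0, 60], [0, 0.118, 0, 0, 0, 0, 60], [0, 0.118, 0, 0, 0, 0, 255], [0, 0.118, 0, 0, 0, 0, 255], [0, 0.118, 0, 0, 0, 0, 255], [0, 0.118, 0, 0, 0, 0, 255], [0, 0.118, 0, 0, 0, 0, 255], [0, 0.118, 0, 0, 0, 0, 255]]
  ],
  "grip_force": 40
}}

```text
time_s: 5.3
tool_pos: [0.4172, -0.2313, 0.0672]
orientation: [-1.571, -0.0, 0.025]
contact_force: [-0.5, -0.1, 0.3]
opening: -0.0002
```

Run:
```python
from h import *
s=readout.read_state();print(s['tool_pos'],s['orientation'],s['opening'])
im,d=get_image("wrist"); cv2.imwrite("pics/w2.png",im[:,:,::-1])
# arc rows: deltas relative to now for tool down, hinge at distance .142 fwd, grip point at h
g0=np.array([-.142,s['tool_pos'][2]+.0187+.003-.056])
for th in np.arange(.2,1.86,.1):
    c,q=np.cos(th),np.sin(th)
    g=np.array([c*g0[0]+q*g0[1], -q*g0[0]+c*g0[1]])
    print(round(th,2),np.round((g-g0)/.5*[1,-1],3))
```

```text
[ 0.41720648 -0.23130299  0.06715545] [-1.57104860e+00 -2.87662390e-04  2.51570202e-02] -0.00020575846712032084
0.2 [ 0.019 -0.055]
0.3 [ 0.032 -0.081]
0.4 [ 0.048 -0.105]
0.5 [ 0.066 -0.128]
0.6 [ 0.087 -0.149]
0.7 [ 0.109 -0.168]
0.8 [ 0.133 -0.184]
0.9 [ 0.159 -0.198]
1.0 [ 0.186 -0.209]
1.1 [ 0.214 -0.217]
1.2 [ 0.242 -0.223]
1.3 [ 0.271 -0.226]
1.4 [ 0.3   -0.225]
1.5 [ 0.329 -0.222]
1.6 [ 0.358 -0.216]
1.7 [ 0.386 -0.207]
1.8 [ 0.413 -0.196]
```

View pics/w2.png

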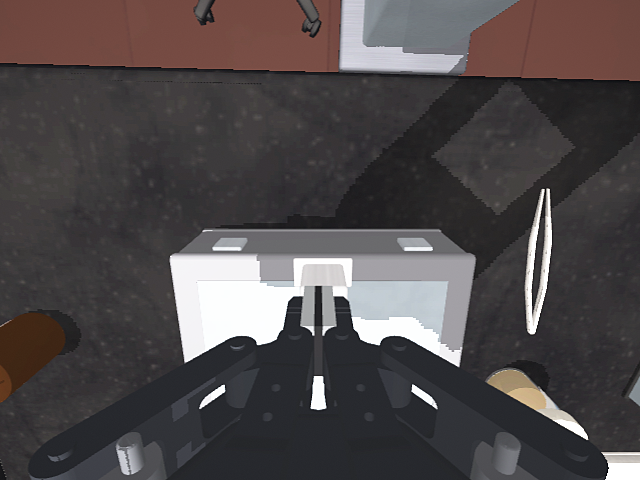

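The fingers shut on nothing. The tab (px 322,272) lies in front of them (318,300), so I'll remeasure.

Run:
```python
from h import *
s=readout.read_state()
im,d=get_image("wrist"); P=cloud("wrist",d,s)
c=get_calibration("wrist");M=np.linalg.inv(c['tool_from_camera'])
for y in (0,-.0187): 
    q=M[:3,:3]@np.array([0,y,0])+M[:3,3]; print('tcp px',c['fx']*q[0]/q[2]+c['cx'],c['fy']*q[1]/q[2]+c['cy'],q[2])
for uv in [(322,268),(310,268),(340,268),(322,262),(322,280),(322,288),(305,310),(330,310),(330,300),(310,300),(318,325),(210,300),(430,310)]: print(uv,P[uv[1],uv[0]].round(4),d[uv[1],uv[0]])
cv2.imwrite("pics/w2z.png",cv2.resize(im[230:380,240:400,::-1],(640,600),interpolation=cv2.INTER_CUBIC))
X=P.reshape(-1,3)
m=(X[:,2]>.07)&(X[:,2]<.105)&(abs(X[:,0]-.41)<.03)&(abs(X[:,1]+.2255)<.05)
im2,d2=get_image("side");cv2.imwrite("pics/s2.png",cv2.resize(im2[170:290,270:430,::-1],(800,600),interpolation=cv2.INTER_CUBIC))
```

```text
tcp px 318.41719029270234 273.20104442994995 0.19294883818240258
tcp px 318.41450064887306 287.4953198473237 0.17513850136355513
(322, 268) [ 0.4114 -0.2294  0.0727] 0.1857987
(310, 268) [ 0.4112 -0.2361  0.0735] 0.18489486
(340, 268) [ 0.4109 -0.2193  0.0731] 0.18532832
(322, 262) [ 0.4105 -0.2293  0.0658] 0.19203931
(322, 280) [ 0.4116 -0.2295  0.0882] 0.17110837
(322, 288) [ 0.4062 -0.2299  0.1084] 0.15015785
(305, 310) [ 0.4059 -0.2368  0.1287] 0.13076161
(330, 310) [ 0.4059 -0.2269  0.1283] 0.13116656
(330, 300) [ 0.4063 -0.2266  0.1193] 0.13987121
(310, 300) [ 0.4062 -0.2351  0.1199] 0.13920733
(318, 325) [ 0.4064 -0.2317  0.1384] 0.12162852
(210, 300) [ 0.4369 -0.2961  0.0659] 0.19961244
(430, 310) [ 0.4411 -0.162   0.0642] 0.20333272
```

View pics/w2z.png

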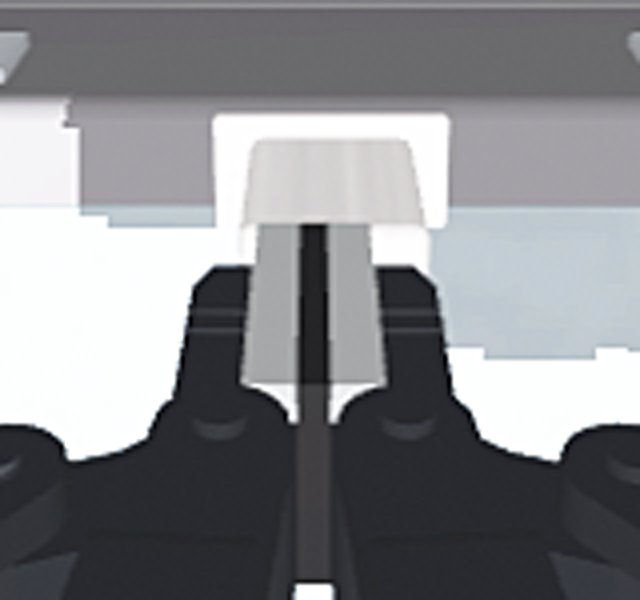

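View pics/s2.png

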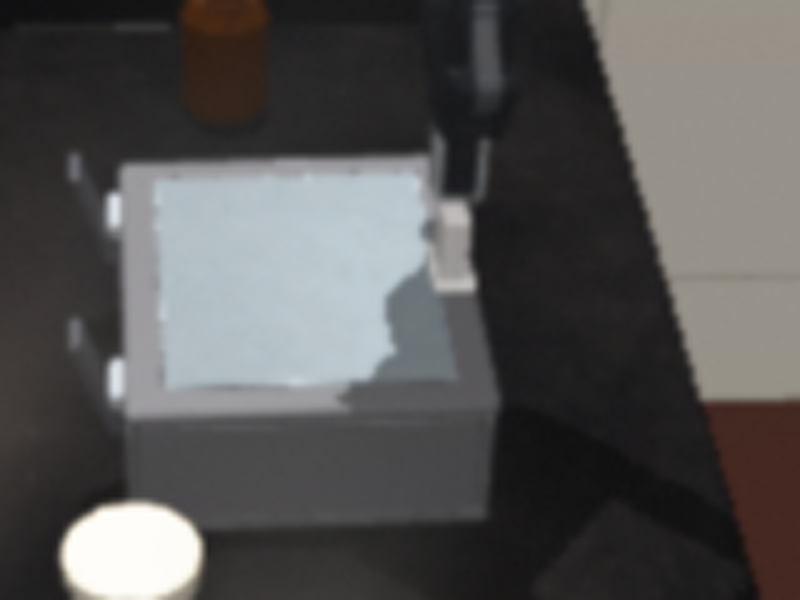

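Run:
```python
from h import *
s=readout.read_state(); print(s['tool_pos'],s['orientation'],s['opening'],s['contact_force'],s['joint_pos'])
im,d=get_image("wrist"); P=cloud("wrist",d,s)
for v in range(258,330,3): print(v,P[v,308].round(4),P[v,319].round(4),P[v,327].round(4),im[v,308],im[v,319])
im2,d2=get_image("side");P2=cloud("side",d2)
for v in range(180,232,2): print(v,[P2[v,u].round(3).tolist() for u in (358,362,366)])
```

```text
[ 0.41703245 -0.23117084  0.06686197] [-1.57069964e+00  1.18562697e-04  2.51340618e-02] -0.0001070154714025685 [ 0.40594211 -0.68941758 -0.65102947] [-6.53495909e-01  5.81912063e-02  2.05702591e+00  9.78081374e-07
  1.02652852e+00 -2.24942680e+00]
258 [ 0.4084 -0.2374  0.065 ] [ 0.408  -0.2311  0.0656] [ 0.4081 -0.2264  0.0651] [178 172 176] [178 172 176]
261 [ 0.4096 -0.2374  0.0667] [ 0.4094 -0.231   0.0669] [ 0.4094 -0.2264  0.0664] [255 255 255] [255 255 255]
264 [ 0.4117 -0.2374  0.0661] [ 0.4114 -0.231   0.0666] [ 0.4111 -0.2264  0.0668] [251 249 250] [252 250 250]
267 [ 0.4113 -0.2372  0.0717] [ 0.4113 -0.231   0.0712] [ 0.4115 -0.2264  0.0706] [216 211 212] [213 210 211]
270 [ 0.4117 -0.2371  0.075 ] [ 0.4113 -0.231   0.0754] [ 0.4107 -0.2266  0.0766] [215 212 213] [213 209 211]
273 [ 0.412  -0.237   0.0783] [ 0.4113 -0.231   0.0797] [ 0.4117 -0.2266  0.0785] [215 211 210] [213 209 209]
276 [ 0.4109 -0.2368  0.0847] [ 0.4111 -0.231   0.0839] [ 0.4115 -0.2268  0.083 ] [216 214 214] [213 210 211]
279 [ 0.4114 -0.2367  0.0875] [ 0.4114 -0.231   0.087 ] [ 0.4113 -0.2269  0.087 ] 
[... 3035 characters left out ...]
362, -0.001]]
214 [[0.422, -0.224, 0.092], [0.414, -0.218, 0.096], [0.383, -0.356, -0.003]]
216 [[0.422, -0.221, 0.089], [0.414, -0.216, 0.092], [0.384, -0.35, -0.004]]
218 [[0.422, -0.219, 0.085], [0.414, -0.215, 0.087], [0.386, -0.336, -0.0]]
220 [[0.422, -0.217, 0.081], [0.413, -0.217, 0.081], [0.387, -0.329, -0.001]]
222 [[0.422, -0.216, 0.077], [0.413, -0.216, 0.076], [0.388, -0.319, 0.0]]
224 [[0.421, -0.217, 0.071], [0.413, -0.216, 0.071], [0.388, -0.315, -0.003]]
226 [[0.421, -0.217, 0.065], [0.412, -0.216, 0.066], [0.39, -0.303, 0.001]]
228 [[0.421, -0.211, 0.065], [0.413, -0.21, 0.065], [0.39, -0.295, 0.0]]
230 [[0.422, -0.205, 0.064], [0.413, -0.209, 0.06], [0.391, -0.29, -0.002]]
```

Run:
```python
from h import *
c=get_calibration("wrist")
d=np.load("pics/w1.npy");v,u=np.mgrid[:480,:640];M=c['tool_from_camera']
def tool(d): return np.stack([(u-c['cx'])/c['fx']*d,(v-c['cy'])/c['fy']*d,d],-1)@M[:3,:3].T+M[:3,3]
T=tool(d);m=(d>0)&(abs(T[...,0])<.03)&(abs(T[...,2])<.07)&(T[...,1]<.02)&(T[...,1]>-.2)
Y=T[m];print("open tips max y",np.sort(Y[:,1])[-30:].round(4)); print(np.percentile(Y[:,0],[1,50,99]).round(4),np.percentile(Y[:,2],[1,10,90,99]).round(4))
d=np.load("pics/wrist0.npy");T=tool(d);m=(d>0)&(abs(T[...,0])<.03)&(abs(T[...,2])<.07)&(T[...,1]<.05)&(T[...,1]>-.2)
Y=T[m];print("start open tips max y",np.sort(Y[:,1])[-30:].round(4))
print(dir(bot)); print({k:getattr(bot,k) for k in dir(bot) if not k.startswith('_')})
```

```text
open tips max y [-0.0489 -0.0488 -0.0488 -0.0488 -0.0487 -0.0487 -0.0487 -0.0486 -0.0486
 -0.0485 -0.0485 -0.0485 -0.0485 -0.0485 -0.0484 -0.0484 -0.0484 -0.0483
 -0.0483 -0.0483 -0.0483 -0.0483 -0.0482 -0.0481 -0.0481 -0.0481 -0.0479
 -0.0477 -0.0477 -0.0474]
[-0.0201 -0.0114  0.0099] [-0.0686 -0.0616  0.0613  0.0686]
start open tips max y [-0.0488 -0.0488 -0.0488 -0.0488 -0.0487 -0.0487 -0.0487 -0.0487 -0.0486
 -0.0486 -0.0486 -0.0485 -0.0485 -0.0484 -0.0484 -0.0484 -0.0484 -0.0483
 -0.0483 -0.0483 -0.0483 -0.0483 -0.0481 -0.0478 -0.0478 -0.0477 -0.0477
 -0.0476 -0.0476 -0.0474]
['PlanningError', '__class__', '__delattr__', '__dict__', '__dir__', '__doc__', '__eq__', '__format__', '__ge__', '__getattribute__', '__getstate__', '__gt__', '__hash__', '__init__', '__init_subclass__', '__le__', '__lt__', '__module__', '__ne__', '__new__', '__reduce__', '__reduce_ex__', '__repr__', '__setattr__', '__sizeof__', '__str__', '__subclasshook__', '__weakref__', 'grasp_offset']
{'PlanningError': <class 'bench.PlanningError'>, 'grasp_offset': 0.0187}
```

Side and wrist depth agree: the real fingertips sit about 39 mm (shut) to 48 mm (open) behind the reported TCP, so the fingers closed above the tab. I'll use this measured offset from here on. Next I reopen, go down about 39 mm and close.

Request:
{"method": "play_rows", "body": {
  "rows": [
    [[0, 0, -0.002, 0, 0, 0, 80], [0, 0, -0.002, 0, 0, 0, 80], [0, 0, -0.002, 0, 0, 0, 80], [0, 0, -0.002, 0, 0, 0, 80], [0, 0, -0.002, 0, 0, 0, 80], [0, 0, -0.002, 0, 0, 0, 80]]
  ]
}}

```text
time_s: 6.15
tool_pos: [0.4172, -0.2322, 0.0669]
orientation: [-1.571, -0.0, 0.025]
contact_force: [0.3, 0.3, -0.3]
opening: 0.0581
```

Request:
{"method": "play_rows", "body": {
  "rows": [
    [[0, 0.04, 0, 0, 0, 0, 80], [0, 0.076, 0, 0, 0, 0, 80], [0, 0.076, 0, 0, 0, 0, 80], [0, 0.076, 0, 0, 0, 0, 80]]
  ]
}}

```text
time_s: 6.55
tool_pos: [0.4169, -0.232, 0.0288]
orientation: [-1.57, 0.001, 0.025]
contact_force: [0.3, 0.3, -0.2]
opening: 0.0587
```

Run:
```python
from h import *
s=readout.read_state(); print(s['tool_pos'],s['orientation'],s['opening'],s['contact_force'])
im,d=get_image("wrist"); cv2.imwrite("pics/w3.png",im[:,:,::-1])
```

```text
[ 0.41686498 -0.23199385  0.0287902 ] [-1.57019046e+00  7.77509121e-04  2.52298322e-02] 0.05871575157326455 [ 0.25773866  0.28400674 -0.20701813]
```

View pics/w3.png

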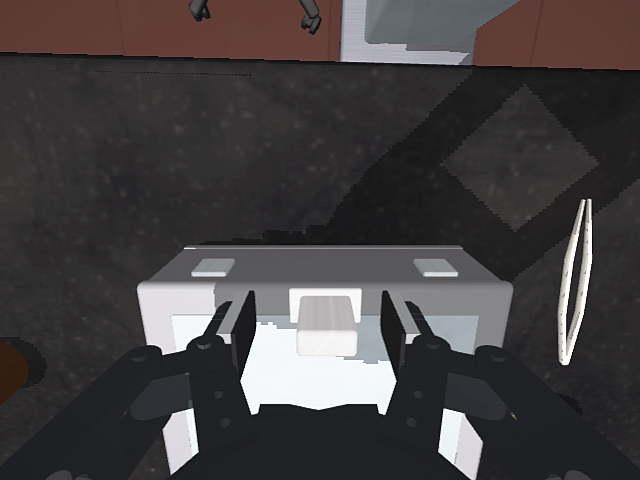

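The tab (px 327,325) is now between the fingers (235..405), about 3 mm off-centre. I'll correct that and close.

Request:
{"method": "play_rows", "body": {
  "rows": [
    [[0, 0, 0.006, 0, 0, 0, 80], [0, 0, 0.006, 0, 0, 0, 255], [0, 0, 0.006, 0, 0, 0, 255], [0, 0, 0.006, 0, 0, 0, 255], [0, 0, 0.006, 0, 0, 0, 255], [0, 0, 0.006, 0, 0, 0, 255]]
  ],
  "grip_force": 40
}}

```text
time_s: 7.2
tool_pos: [0.4174, -0.2287, 0.0296]
orientation: [-1.57, -0.0, 0.025]
contact_force: [-0.1, 3.3, 5.4]
opening: 0.0232
```

Run:
```python
from h import *
s=readout.read_state();print(s['tool_pos'],s['opening'],s['contact_force'],s['ft_torque'])
g0=np.array([-.142,.088-.056])
for th in np.arange(.1,1.86,.1):
    c,q=np.cos(th),np.sin(th)
    g=np.array([c*g0[0]+q*g0[1], -q*g0[0]+c*g0[1]])
    print(round(th,2),np.round((g-g0)/.5*[1,-1],3))
```

```text
[ 0.41739787 -0.22872289  0.02961464] 0.023190008428331407 [-0.05267285  3.33064956  5.39969928] [ 0.51057358  0.17698941 -0.03213749]
0.1 [ 0.008 -0.028]
0.2 [ 0.018 -0.055]
0.3 [ 0.032 -0.081]
0.4 [ 0.047 -0.106]
0.5 [ 0.065 -0.128]
0.6 [ 0.086 -0.149]
0.7 [ 0.108 -0.168]
0.8 [ 0.132 -0.184]
0.9 [ 0.158 -0.198]
1.0 [ 0.184 -0.21 ]
1.1 [ 0.212 -0.218]
1.2 [ 0.241 -0.224]
1.3 [ 0.27  -0.227]
1.4 [ 0.299 -0.227]
1.5 [ 0.328 -0.224]
1.6 [ 0.356 -0.218]
1.7 [ 0.384 -0.209]
1.8 [ 0.411 -0.198]
```

Request:
{"method": "play_rows", "body": {
  "rows": [
    [[0.008, -0.028, 0, 0, 0, 0, 255], [0.018, -0.055, 0, 0, 0, 0, 255], [0.032, -0.081, 0, 0, 0, 0, 255], [0.047, -0.106, 0, 0, 0, 0, 255], [0.065, -0.128, 0, 0, 0, 0, 255], [0.086, -0.149, 0, 0, 0, 0, 255], [0.086, -0.149, 0, 0, 0, 0, 255]]
  ]
}}

```text
time_s: 7.9
tool_pos: [0.4613, -0.2276, 0.1058]
orientation: [-1.57, -0.0, 0.026]
contact_force: [-6.9, 2.6, 4.1]
opening: 0.023
```

Run:
```python
from h import *
s=readout.read_state();print(s['tool_pos'],s['opening'],s['contact_force'],s['ft_torque'])
im,d=get_image("side"); cv2.imwrite("pics/s4.png",cv2.resize(im[150:330,250:430,::-1],(600,600)))
```

```text
[ 0.46128363 -0.22760452  0.1058077 ] 0.023027118942309324 [-6.91411794  2.59753195  4.09987273] [ 0.26466269  1.09694886 -0.15330021]
```

View pics/s4.png

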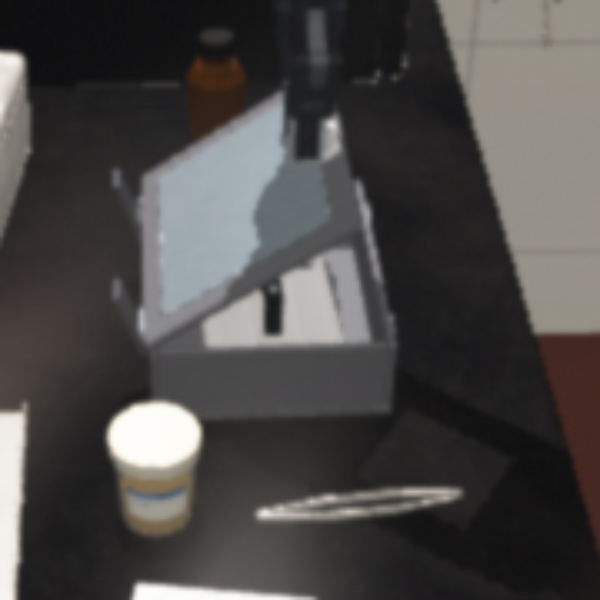

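The lid is at about 0.6 rad, with the plate visible inside. Continuing along the arc.

Request:
{"method": "play_rows", "body": {
  "rows": [
    [[0.022, -0.019, 0, 0, 0, 0, 255], [0.046, -0.035, 0, 0, 0, 0, 255], [0.072, -0.049, 0, 0, 0, 0, 255], [0.098, -0.061, 0, 0, 0, 0, 255], [0.126, -0.069, 0, 0, 0, 0, 255], [0.155, -0.075, 0, 0, 0, 0, 255]]
  ]
}}

```text
time_s: 8.55
tool_pos: [0.5386, -0.2257, 0.1422]
orientation: [-1.57, -0.0, 0.025]
contact_force: [-3.6, -0.3, -2.3]
opening: 0.0233
```

Run:
```python
from h import *
s=readout.read_state();print(s['tool_pos'],s['opening'],s['contact_force'],s['ft_torque'])
im,d=get_image("side"); cv2.imwrite("pics/s5.png",cv2.resize(im[150:330,250:430,::-1],(600,600)))
```

```text
[ 0.53862679 -0.22569768  0.14216259] 0.023302763784319523 [-3.59418965 -0.31850419 -2.28960051] [0.09062884 0.67926086 0.03505176]
```

View pics/s5.png

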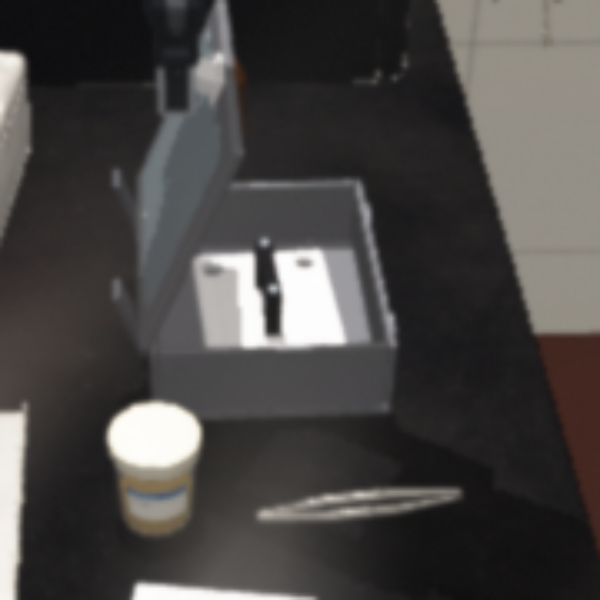

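Request:
{"method": "play_rows", "body": {
  "rows": [
    [[0.029, -0.003, 0, 0, 0, 0, 255], [0.058, -0.003, 0, 0, 0, 0, 255], [0.087, 0, 0, 0, 0, 0, 255], [0.115, 0.006, 0, 0, 0, 0, 255], [0.143, 0.015, 0, 0, 0, 0, 255], [0.17, 0.026, 0, 0, 0, 0, 255], [0.17, 0.026, 0, 0, 0, 0, 255]]
  ]
}}

```text
time_s: 9.3
tool_pos: [0.625, -0.2236, 0.129]
orientation: [-1.571, -0.004, 0.026]
contact_force: [-0.2, 0.8, 2.6]
opening: 0.0232
```

Run:
```python
from h import *
s=readout.read_state();print(s['tool_pos'],s['opening'],s['contact_force'],s['ft_torque'])
im,d=get_image("side"); cv2.imwrite("pics/s6.png",cv2.resize(im[130:330,230:430,::-1],(600,600)))
```

```text
[ 0.62503622 -0.22362525  0.12897011] 0.023228187579285894 [-0.17636027  0.76456031  2.61984499] [ 0.16943311  0.33022344 -0.05023878]
```

View pics/s6.png

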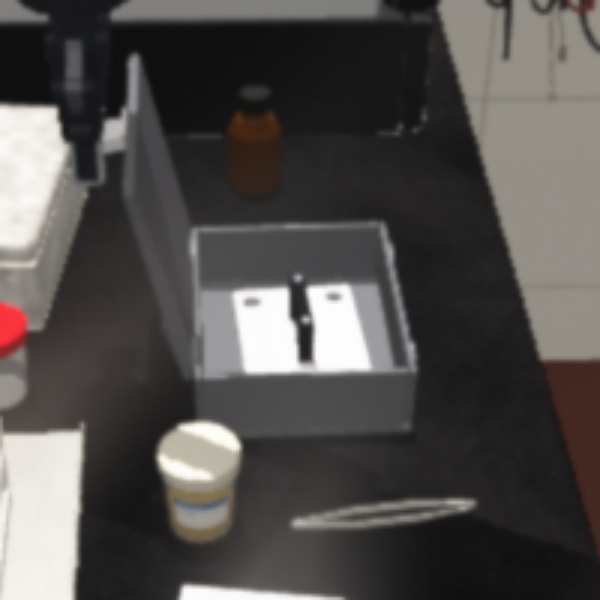

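Request:
{"method": "play_rows", "body": {
  "rows": [
    [[0, 0, 0, 0, 0, 0, 90], [0, 0, 0, 0, 0, 0, 90], [0, 0, 0, 0, 0, 0, 90], [0, 0, 0, 0, 0, 0, 90], [0, -0.05, 0, 0, 0, 0, 90], [0, -0.12, 0, 0, 0, 0, 90], [0, -0.2, 0, 0, 0, 0, 90], [0, -0.2, 0, 0, 0, 0, 90]]
  ]
}}

```text
time_s: 10.15
tool_pos: [0.6264, -0.2261, 0.2365]
orientation: [-1.577, -0.012, 0.025]
contact_force: [0.8, 0.1, 0.9]
opening: 0.0553
```

Run:
```python
from h import *
s=readout.read_state();print(s['tool_pos'],s['opening'],s['contact_force'],s['joint_pos'])
im,d=get_image("side"); cv2.imwrite("pics/s7.png",cv2.resize(im[130:330,230:430,::-1],(600,600)));np.save("pics/s7.npy",d)
P=cloud("side",d);X=P.reshape(-1,3)
# plate handle & plate
m=(X[:,2]>.036)&(X[:,2]<.052)&(X[:,0]>.43)&(X[:,0]<.53)&(X[:,1]>-.29)&(X[:,1]<-.16)
print(m.sum(),X[m].min(0),X[m].max(0),cv2.minAreaRect((X[m][:,:2]*1000).astype(np.float32)))
for t in ["cover_plate","plate_hole_a"]:
    for q in spot_point("side",t): u,v=map(int,np.round(q['point']));print(t,q['conf'],u,v,P[v,u])
rowto([.49,-.225,.25],-np.pi/2+.02)
```

```text
[ 0.6264478  -0.22609314  0.23647955] 0.05528402301519317 [0.80999758 0.05641994 0.89235419] [-4.51641421e-01  2.64517323e-01  1.47976278e+00 -4.33831987e-05
  1.38332037e+00 -2.04748782e+00]
117 [ 0.47181538 -0.2622552   0.03665488] [ 0.48724108 -0.20067888  0.04722204] ((479.27069091796875, -231.7532958984375), (12.268235206604004, 61.67939758300781), 4.3997602462768555)
cover_plate 0.97 327 244 [ 0.48585254 -0.22721262  0.00873383]
cover_plate 0.7 287 380 [0.56408559 0.15404987 0.05576608]
plate_hole_a 0.74 343 230 [ 0.44558503 -0.28622016  0.002256  ]
plate_hole_a 0.65 319 260 [ 0.50673105 -0.13550824  0.04184517]
[-0.2642, -0.0445, 0.0047] [0.0001, 1.5048, -0.0001]
```

View pics/s7.png

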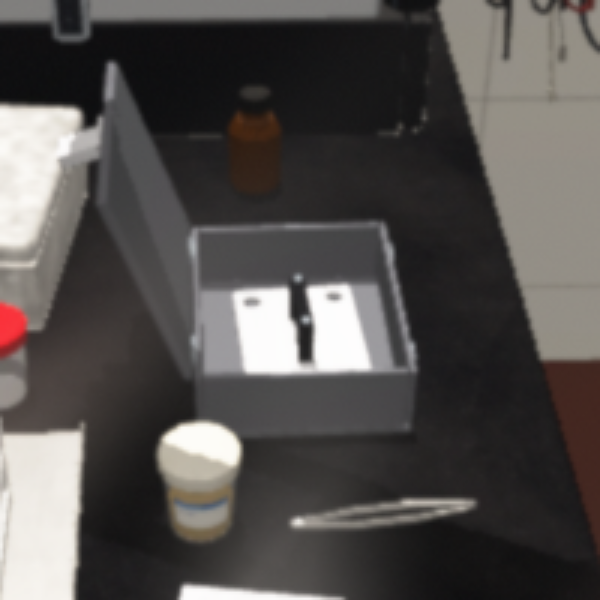

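The lid rests back on its stop and the handle shows at (300,310). Next I turn -90° over the case.

Request:
{"method": "play_rows", "body": {
  "rows": [
    [[-0.05, -0.03, 0, 0, 0.14, 0, 90], [-0.1, -0.04, 0, 0, 0.28, 0, 90], [-0.15, -0.04, 0, 0, 0.42, 0, 90], [-0.2, -0.04, 0, 0, 0.56, 0, 90], [-0.26, -0.04, 0.005, 0, 0.7, 0, 90], [-0.29, -0.04, -0.01, 0, 0.84, 0, 90], [-0.29, -0.04, -0.01, 0, 0.9, 0, 90], [-0.29, -0.04, -0.01, 0, 0.9, 0, 90]]
  ]
}}

```text
time_s: 11.1
tool_pos: [0.476, -0.2321, 0.2456]
orientation: [-1.572, 0.004, -0.918]
contact_force: [0.6, 0.2, -0.1]
opening: 0.0551
```

Run:
```python
from h import *
rowto([.479,-.232,.25],-np.pi/2+.075)
```

```text
[0.0035, -0.0089, 0.0049] [0.0023, 0.5518, -0.0032]
```

Request:
{"method": "play_rows", "body": {
  "rows": [
    [[0.004, 0.01, 0.005, 0, 0.14, 0, 90], [0.004, 0.02, 0.005, 0, 0.28, 0, 90], [0.004, 0.04, 0.005, 0, 0.42, 0, 90], [0.004, 0.06, 0.005, 0, 0.55, 0, 90], [0.004, 0.06, 0.005, 0, 0.55, 0, 90], [0.004, 0.06, 0.005, 0, 0.55, 0, 90], [0.004, 0.06, 0.005, 0, 0.55, 0, 90]]
  ]
}}

```text
time_s: 11.8
tool_pos: [0.4811, -0.2327, 0.218]
orientation: [-1.571, -0.0, -1.491]
contact_force: [0.4, 0.0, 0.2]
opening: 0.0555
```

Run:
```python
from h import *
s=readout.read_state();print(s['tool_pos'],s['orientation'],s['opening'],s['joint_pos'])
im,d=get_image("wrist"); cv2.imwrite("pics/w8.png",im[:,:,::-1]);np.save("pics/w8.npy",d)
P=cloud("wrist",d,s);X=P.reshape(-1,3)
m=(X[:,2]>.036)&(X[:,2]<.052)&(X[:,0]>.43)&(X[:,0]<.53)&(X[:,1]>-.29)&(X[:,1]<-.16)
print('bar',m.sum(),X[m].min(0),X[m].max(0),cv2.minAreaRect((X[m][:,:2]*1000).astype(np.float32)))
m=(X[:,2]>.0085)&(X[:,2]<.016)&(X[:,0]>.415)&(X[:,0]<.55)&(X[:,1]>-.31)&(X[:,1]<-.14)
print('plate',m.sum(),X[m].min(0),X[m].max(0),cv2.minAreaRect((X[m][:,:2]*1000).astype(np.float32)))
```

```text
[ 0.48110435 -0.23274573  0.21801109] [-1.57072029e+00 -3.45977497e-05 -1.49060670e+00] 0.05549439616832542 [-5.81949439e-01  4.94650977e-03  1.80352959e+00  2.00262859e-05
  1.33303531e+00 -6.62143787e-01]
bar 626 [ 0.47158068 -0.262663    0.03680335] [ 0.48794182 -0.20354594  0.04840899] ((479.6144714355469, -233.03805541992188), (11.956790924072266, 58.69514846801758), 4.824089527130127)
plate 6610 [ 0.41501438 -0.30634365  0.00850961] [ 0.54172354 -0.14117292  0.01594326] ((476.8741455078125, -223.6004180908203), (175.33743286132812, 115.1334228515625), 85.09677124023438)
```

View pics/w8.png

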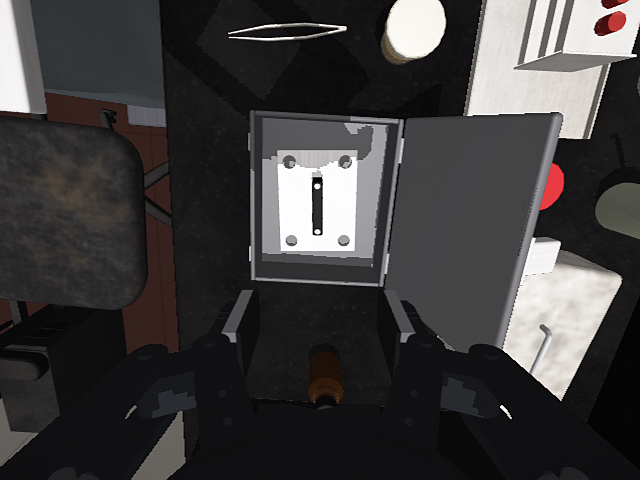

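The wrist view shows the handle at px (317,207). Depth puts it at (0.4796, -0.233) with yaw 4.8°, bar 12 x 59 mm and top near 0.046 as expected. Descending.

Run:
```python
from h import *
rowto([.4796,-.233,-.018],-np.pi/2+.083)
```

```text
[-0.0001, 0.4725, -0.0033] [-0.0004, -0.0033, 0.0003]
```

Request:
{"method": "play_rows", "body": {
  "rows": [
    [[0, 0.09, -0.003, 0, 0, 0, 100], [0, 0.17, -0.003, 0, 0, 0, 100], [0, 0.25, -0.003, 0, 0, 0, 100], [0, 0.33, -0.003, 0, 0, 0, 100], [0, 0.33, -0.003, 0, 0, 0, 100], [0, 0.33, -0.003, 0, 0, 0, 100]]
  ]
}}

```text
time_s: 12.45
tool_pos: [0.4793, -0.2328, 0.0532]
orientation: [-1.572, 0.001, -1.493]
contact_force: [1.0, -0.8, -1.3]
opening: 0.052
```

Run:
```python
from h import *
rowto([.4796,-.233,-.018],-np.pi/2+.083)
s=readout.read_state();print(s['tool_pos'],s['orientation'],s['opening'],s['contact_force'])
im,d=get_image("wrist"); cv2.imwrite("pics/w9.png",im[:,:,::-1])
P=cloud("wrist",d,s);X=P.reshape(-1,3)
m=(X[:,2]>.036)&(X[:,2]<.052)&(X[:,0]>.45)&(X[:,0]<.51)&(X[:,1]>-.29)&(X[:,1]<-.16)
print('bar',m.sum(),X[m].min(0),X[m].max(0),cv2.minAreaRect((X[m][:,:2]*1000).astype(np.float32)))
```

```text
[0.0005, 0.1423, 0.0006] [0.0007, -0.0045, -0.0006]
[ 0.47933772 -0.23281314  0.0531642 ] [-1.57155416e+00  6.18626729e-04 -1.49253695e+00] 0.052001633773183516 [ 1.00692556 -0.81142726 -1.27146896]
bar 1840 [ 0.47183627 -0.26318764  0.03619446] [ 0.48793355 -0.20289843  0.04811226] ((479.6925964355469, -233.24192810058594), (11.846632957458496, 60.36498260498047), 4.902660846710205)
```

View pics/w9.png

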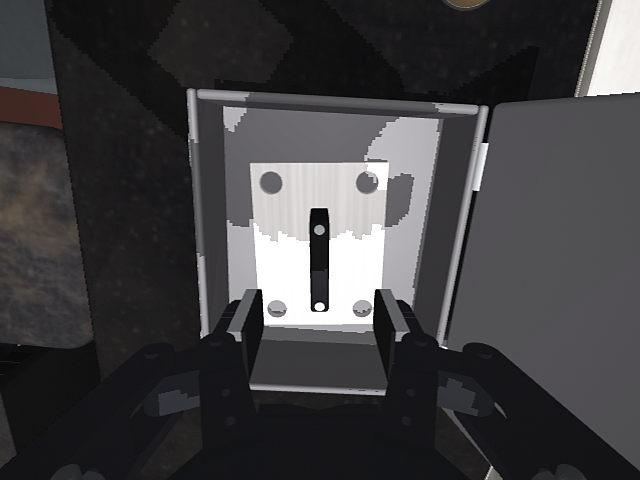

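Request:
{"method": "play_rows", "body": {
  "rows": [
    [[0, 0.05, 0.001, 0, -0.005, 0, 100], [0, 0.09, 0.001, 0, -0.005, 0, 100], [0, 0.12, 0.001, 0, -0.005, 0, 100], [0, 0.142, 0.001, 0, -0.005, 0, 100], [0, 0.142, 0.001, 0, -0.005, 0, 100], [0, 0.142, 0.001, 0, -0.005, 0, 100]]
  ]
}}

```text
time_s: 13.1
tool_pos: [0.4806, -0.2333, -0.0173]
orientation: [-1.57, -0.001, -1.488]
contact_force: [-0.2, -0.3, 0.4]
opening: 0.0518
```

Run:
```python
from h import *
s=readout.read_state();print(s['tool_pos'],s['orientation'],s['opening'],s['contact_force'])
im,d=get_image("wrist"); cv2.imwrite("pics/w10.png",im[:,:,::-1])
im,d=get_image("side"); cv2.imwrite("pics/s10.png",cv2.resize(im[130:330,230:430,::-1],(600,600)))
c=get_calibration("wrist")
```

```text
[ 0.48059722 -0.23327432 -0.01729152] [-1.56974687e+00 -8.07561177e-04 -1.48793637e+00] 0.051775170888595866 [-0.18707914 -0.28000804  0.41358491]
```

View pics/w10.png

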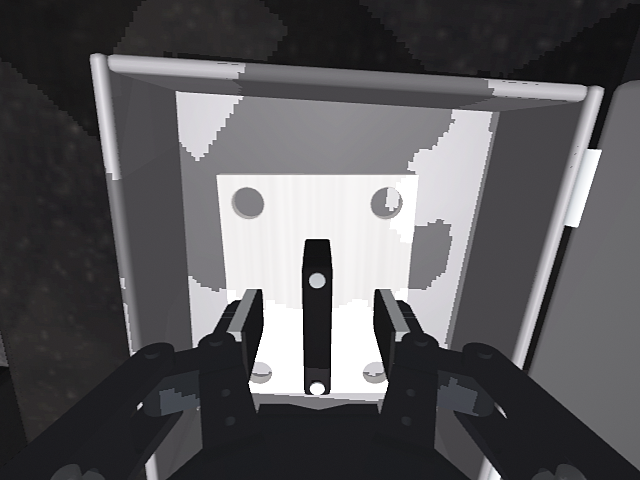

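View pics/s10.png

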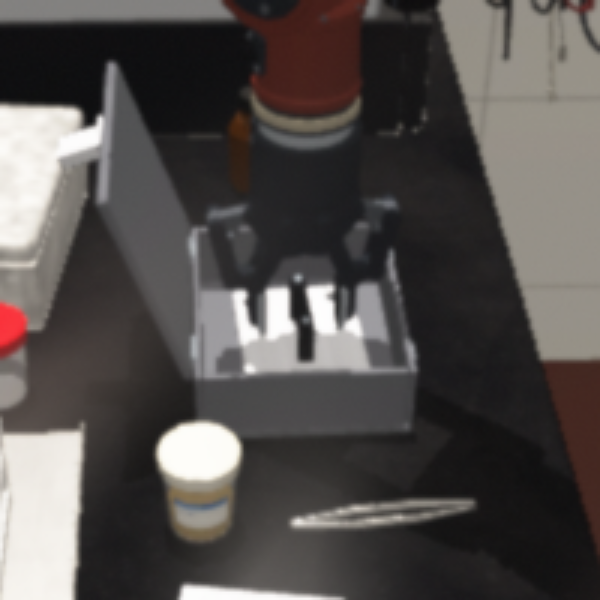

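The bar sits centred between the fingers (px 317). Closing.

Request:
{"method": "play_rows", "body": {
  "rows": [
    [[0, 0, 0, 0, 0, 0, 255], [0, 0, 0, 0, 0, 0, 255], [0, 0, 0, 0, 0, 0, 255], [0, 0, 0, 0, 0, 0, 255], [0, 0, 0, 0, 0, 0, 255], [0, 0, 0, 0, 0, 0, 255], [0, 0, 0, 0, 0, 0, 255]]
  ],
  "grip_force": 80
}}

```text
time_s: 13.9
tool_pos: [0.4803, -0.2331, -0.0175]
orientation: [-1.57, -0.001, -1.488]
contact_force: [-1.6, 0.6, 4.5]
opening: 0.0108
```

Request:
{"method": "play_rows", "body": {
  "rows": [
    [[0, -0.02, 0, 0, 0, 0, 255], [0, -0.04, 0, 0, 0, 0, 255], [0, -0.08, 0, 0, 0, 0, 255], [0, -0.12, 0, 0, 0, 0, 255], [0, -0.16, 0, 0, 0, 0, 255], [0, -0.2, 0, 0, 0, 0, 255], [0, -0.24, 0, 0, 0, 0, 255], [0, -0.28, 0, 0, 0, 0, 255], [0, -0.3, 0, 0, 0, 0, 255], [0, -0.3, 0, 0, 0, 0, 255]]
  ]
}}

```text
time_s: 14.9
tool_pos: [0.481, -0.2335, 0.1338]
orientation: [-1.568, -0.002, -1.488]
contact_force: [-0.1, 0.0, -2.1]
opening: 0.0101
```

Run:
```python
from h import *
s=readout.read_state();print(s['tool_pos'],s['orientation'],s['opening'],s['contact_force'])
im,d=get_image("wrist"); cv2.imwrite("pics/w11.png",im[:,:,::-1]);np.save("pics/w11.npy",d)
im,d=get_image("side"); cv2.imwrite("pics/s11.png",im[:,:,::-1])
```

```text
[ 0.48101294 -0.23353306  0.13382429] [-1.56770428 -0.00238097 -1.4879889 ] 0.010084592841475788 [-0.05610298  0.0084874  -2.09880228]
```

View pics/w11.png

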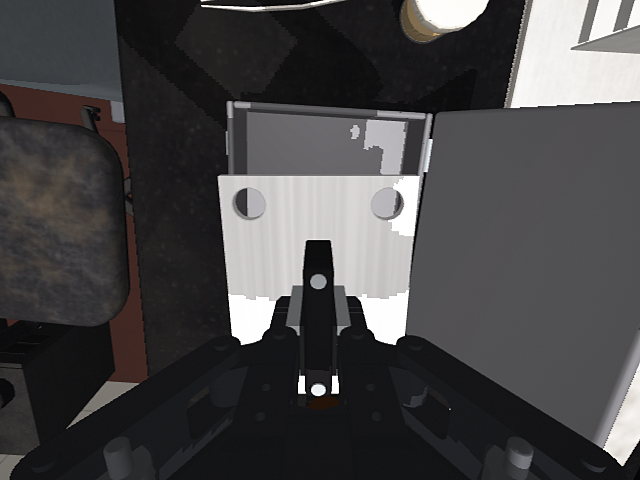

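View pics/s11.png

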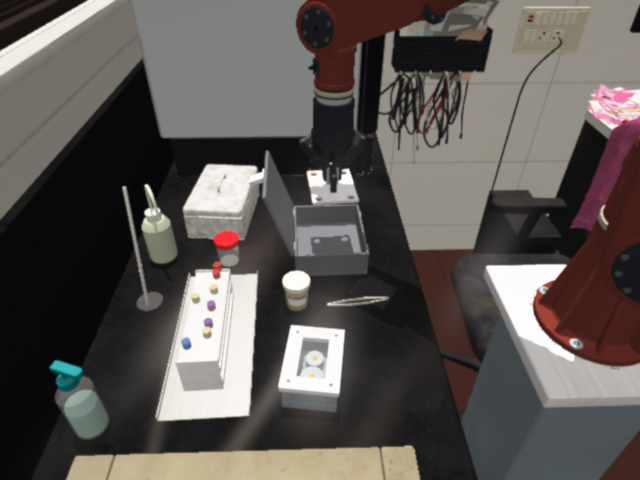

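The plate is held, with opening at 10 mm. Now I measure its pose in the tool frame.

```bash
cat >> h.py <<'E'
def tool_cloud(d):
    c=get_calibration("wrist");M=c['tool_from_camera'];v,u=np.mgrid[:480,:640]
    T=np.stack([(u-c['cx'])/c['fx']*d,(v-c['cy'])/c['fy']*d,d],-1)@M[:3,:3].T+M[:3,3]; T[d==0]=np.nan; return T
def ray_plane(uv,n,k,frame='tool'):
    "intersect pixel rays (tool frame) with n.x=k"
    c=get_calibration("wrist");M=c['tool_from_camera']
    uv=np.atleast_2d(uv).astype(float)
    r=np.stack([(uv[:,0]-c['cx'])/c['fx'],(uv[:,1]-c['cy'])/c['fy'],np.ones(len(uv))],-1)@M[:3,:3].T
    o=M[:3,3]; t=(k-o@n)/(r@n); return o+r*t[:,None]
def plate_in_tool(d,verbose=True):
    T=tool_cloud(d); reg=(abs(T[...,1]+.0165)<.008)&(T[...,0]<-.012)&(abs(T[...,2])<.06)
    A=T[reg]
    for _ in range(4):
        co=np.linalg.lstsq(np.c_[A[:,0],A[:,2],np.ones(len(A))],A[:,1],rcond=None)[0]
        res=A[:,1]-np.c_[A[:,0],A[:,2],np.ones(len(A))]@co; A=A[abs(res)<.0025]
    n=np.array([-co[0],1,-co[1]]);k=co[2]
    ok=(abs(T@n-k)<.003); m=ok.astype(np.uint8)
    cs,h=cv2.findContours(m,cv2.RETR_CCOMP,cv2.CHAIN_APPROX_NONE)
    out=[]
    for q,hh in zip(cs,h[0]):
        if hh[3]>=0 and len(q)>40:
            pts=ray_plane(q[:,0,:],n,k); (cx,cz),r=cv2.minEnclosingCircle((pts[:,[0,2]]*1000).astype(np.float32))
            ctr=np.mean(pts,0); out.append((ctr[[0,2]]*1000,r,len(q),np.mean(q[:,0,:],0)))
    if verbose:
        print('plane slopes',co[:2].round(4),'top y',co[2].round(4))
        for o in out: print(np.round(o[0],2),round(o[1],2),o[2],o[3].round(1))
    X=T[reg&ok]; print('extents x',X[:,0].min().round(4),'z',np.nanpercentile(X[:,2],[.3,99.7]).round(4))
    return n,k,out
E
python3 - <<'E'
from h import *
plate_in_tool(np.load("pics/w11.npy"))
rowto([.52,-.02,.135],-np.pi/2-.141)
E
```

```text
plane slopes [-0.0491  0.0023] top y -0.0254
[ 1.   29.26] 5.23 93 [375.1 294.5]
[ -4.26 -24.06] 3.62 52 [270.4 284.9]
extents x -0.0597 z [-0.0446  0.0443]
[-0.4167, -0.0073, 0.1162] [0.0009, 0.2137, -0.0005]
```

```bash
sed -i 's/T\[...,1\]+.0165)<.008/T[...,1]+.0275)<.012/' h.py
python3 - <<'E'
from h import *
d=np.load("pics/w11.npy");plate_in_tool(d)
T=tool_cloud(d)
for r in (180,220,240,260): print([T[r,u].round(4).tolist() for u in (275,330,360)])
E
```

```text
plane slopes [-0.0035  0.0004] top y -0.0283
[-46.84  31.49] 7.7 92 [386.6 203.3]
[-46.84 -31.9 ] 7.63 92 [248.4 203.2]
extents x -0.0597 z [-0.0449  0.0446]
[[-0.0576, -0.0285, -0.0192], [-0.0575, -0.0279, 0.0054], [-0.0575, -0.0276, 0.019]]
[[-0.0391, -0.0284, -0.02], [-0.0392, -0.0289, 0.0056], [-0.0389, -0.0278, 0.0197]]
[[-0.0291, -0.0278, -0.0204], [-0.0294, -0.0289, 0.0057], [-0.0291, -0.0278, 0.0201]]
[[-0.0188, -0.0277, -0.0208], [-0.0291, -0.0538, 0.0049], [-0.0189, -0.0278, 0.0205]]
```

The fit is clean: the plate is centred in the tool to 0.3 mm, aligned and level (slope 0.2°), with its underside 22 mm above the TCP. Moving towards the housing, stopping short to view it.

Request:
{"method": "play_rows", "body": {
  "rows": [
    [[-0.05, -0.007, 0.014, 0, 0.03, 0, 255], [-0.1, -0.007, 0.028, 0, 0.06, 0, 255], [-0.16, -0.007, 0.045, 0, 0.1, 0, 255], [-0.22, -0.007, 0.062, 0, 0.13, 0, 255], [-0.28, -0.007, 0.08, 0, 0.16, 0, 255], [-0.34, -0.007, 0.095, 0, 0.19, 0, 255], [-0.39, -0.007, 0.11, 0, 0.21, 0, 255], [-0.417, -0.007, 0.116, 0, 0.214, 0, 255], [-0.417, -0.007, 0.116, 0, 0.214, 0, 255], [-0.417, -0.007, 0.116, 0, 0.214, 0, 255]]
  ]
}}

```text
time_s: 16.0
tool_pos: [0.5194, -0.0203, 0.1341]
orientation: [-1.573, -0.001, -1.711]
contact_force: [0.3, -0.2, -2.3]
opening: 0.0108
```

Run:
```python
from h import *
s=readout.read_state();print(s['tool_pos'],s['orientation'],s['opening'])
im,d=get_image("wrist"); cv2.imwrite("pics/w12.png",im[:,:,::-1]);np.save("pics/w12.npy",d)
P=cloud("wrist",d,s);X=P.reshape(-1,3)
m=(abs(X[:,2]-.06)<.005)&(X[:,0]>.44)&(X[:,0]<.62)&(X[:,1]>.02)&(X[:,1]<.24)
print(m.sum(),X[m][:,2].mean(),cv2.minAreaRect((X[m][:,:2]*1000).astype(np.float32)))
for q in spot_point("wrist","thread_a"): print(q)
```

```text
[ 0.51937828 -0.02030016  0.13405251] [-1.57333082e+00 -5.82031801e-04 -1.71115739e+00] 0.010837888930781586
11184 0.05952434318951769 ((522.374267578125, 97.99164581298828), (86.07018280029297, 90.49333190917969), 82.00054168701172)
{'point': [253.7, 121.7], 'conf': 0.6}
{'point': [302.6, 63.6], 'conf': 0.29}
```

View pics/w12.png

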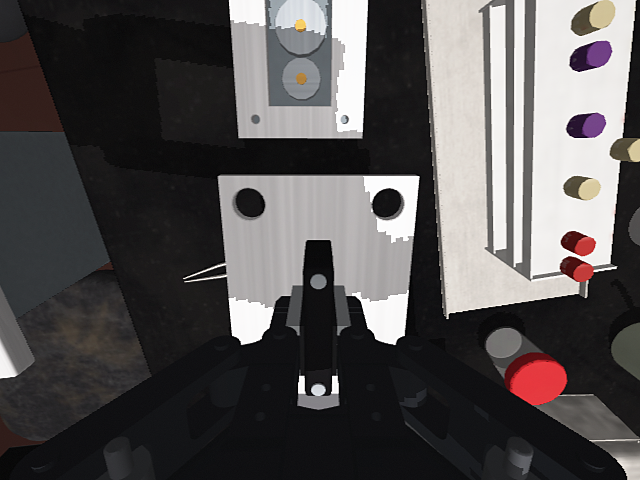

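The housing edges run parallel to the plate in the view, with near threads at px (255,119) and (345,119). Now I'll get their centres precisely.

```bash
cat >> h.py <<'E'
def dark_centroid(im,u,v,r=9,rev=False):
    g=im[...].mean(-1) if im.ndim==3 else im
    p=g[v-r:v+r+1,u-r:u+r+1].astype(float); bg=np.median(np.r_[p[0],p[-1],p[:,0],p[:,-1]])
    w=np.clip(bg-p-0.25*(bg-p.min()),0,None); yy,xx=np.mgrid[v-r:v+r+1,u-r:u+r+1]
    return np.array([(w*xx).sum()/w.sum(),(w*yy).sum()/w.sum()])
def px_world(uv,z,s):
    c=get_calibration("wrist");T=np.eye(4);T[:3,:3]=Rm(s['orientation']).as_matrix();T[:3,3]=s['tool_pos'];M=T@c['tool_from_camera']
    r=M[:3,:3]@np.array([(uv[0]-c['cx'])/c['fx'],(uv[1]-c['cy'])/c['fy'],1]);o=M[:3,3]
    return o+r*(z-o[2])/r[2]
E
python3 - <<'E'
from h import *
im=cv2.imread("pics/w12.png")
s=dict(tool_pos=np.array([0.51937828,-0.02030016,0.13405251]),orientation=np.array([-1.57333082e+00,-5.82031801e-04,-1.71115739e+00]))
cv2.imwrite("pics/z12.png",cv2.resize(im[60:180,220:380],(800,600),interpolation=cv2.INTER_CUBIC))
p=[]
for u,v in [(255,119),(345,119)]:
    c=dark_centroid(im,u,v,7); w=px_world(c,.0595,s); p.append(w); print(c,w.round(4))
d=p[1]-p[0]; print(np.linalg.norm(d),np.arctan2(d[1],d[0])); a=np.arctan2(d[1],d[0])
for yaw in (a,-.141):
    m=(p[0]+p[1])/2; print('centre',m[:2]+.047*np.array([-np.sin(yaw),np.cos(yaw)]))
# far threads via side camera
im,d=get_image("side"); c=get_calibration("side");M=c['cam_to_world']
for n,pts in {"side":[(298,332),(336,334),(288,381),(331,385)]}.items():
    for u,v in pts:
        q=dark_centroid(im,u,v,3); r=M[:3,:3]@np.array([(q[0]-c['cx'])/c['fx'],(q[1]-c['cy'])/c['fy'],1]);o=M[:3,3]; print(q.round(2),(o+r*(.06-o[2])/r[2]).round(4))
cv2.imwrite("pics/s12.png",cv2.resize(im[315:415,270:370,::-1],(600,600),interpolation=cv2.INTER_CUBIC))
E
```

```text
[255.03509311 118.77431865] [0.4868 0.0722 0.0595]
[345.41377692 119.05423163] [0.5509 0.063  0.0595]
0.06479645307733688 -0.14279980436060374
centre [0.52554455 0.11408984]
centre [0.52546081 0.1141018 ]
[298.94 332.35] [0.5463 0.0662 0.06  ]
[335.7  335.13] [0.4858 0.0737 0.06  ]
[287.96 380.22] [0.5624 0.1574 0.06  ]
[330.53 384.37] [0.4991 0.1663 0.06  ]
```

View pics/z12.png

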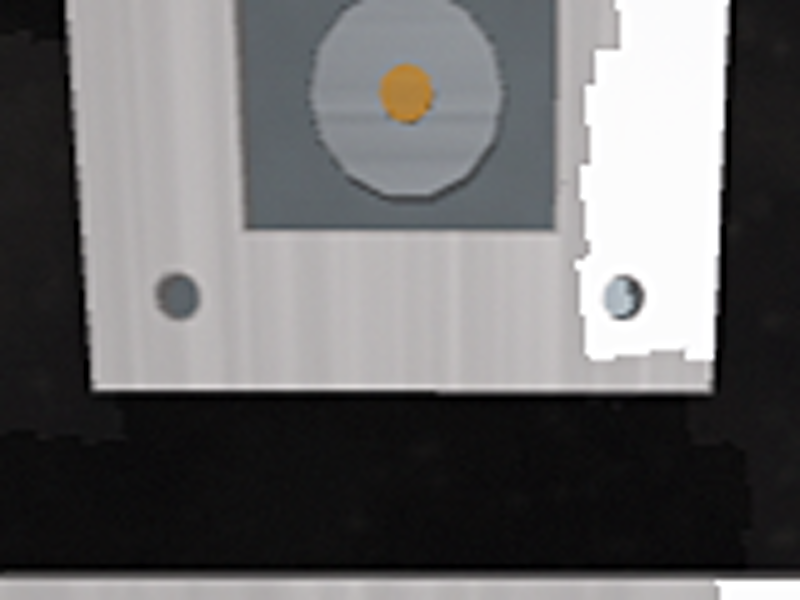

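View pics/s12.png

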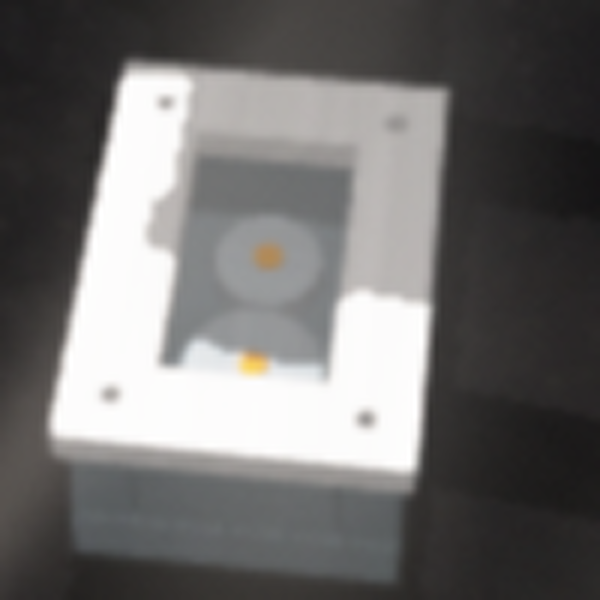

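Run:
```python
from h import *
rowto([.5254,.1141,.085],-np.pi/2-.142)
```

```text
[-0.2693, 0.0997, -0.0276] [0.0009, -0.0004, 0.0003]
```

Request:
{"method": "play_rows", "body": {
  "rows": [
    [[-0.05, 0, -0.006, 0, 0, 0, 255], [-0.11, 0, -0.012, 0, 0, 0, 255], [-0.17, 0.02, -0.018, 0, 0, 0, 255], [-0.23, 0.05, -0.024, 0, 0, 0, 255], [-0.269, 0.08, -0.028, 0, 0, 0, 255], [-0.269, 0.1, -0.028, 0, 0, 0, 255], [-0.269, 0.1, -0.028, 0, 0, 0, 255], [-0.269, 0.1, -0.028, 0, 0, 0, 255]]
  ]
}}

```text
time_s: 16.95
tool_pos: [0.5256, 0.1137, 0.0854]
orientation: [-1.571, -0.001, -1.713]
contact_force: [0.2, 1.0, -1.5]
opening: 0.0109
```

Run:
```python
from h import *
s=readout.read_state();print(s['tool_pos'],s['orientation'],s['opening'])
im,d=get_image("wrist"); cv2.imwrite("pics/w13.png",im[:,:,::-1]);plate_in_tool(d)
rowto([.5254,.1141,.0527],-np.pi/2-.142)
```

```text
[0.52561697 0.11366803 0.08539997] [-1.57101954e+00 -6.06590879e-04 -1.71332386e+00] 0.010850942583110444
plane slopes [-0.0038  0.0003] top y -0.0283
[-46.96  31.59] 7.71 92 [386.6 203.1]
[-46.95 -31.82] 7.73 91 [248.4 203. ]
extents x -0.0597 z [-0.0449  0.0447]
[-0.0006, 0.0666, -0.0018] [-0.0011, -0.0008, 0.0002]
```

View pics/w13.png

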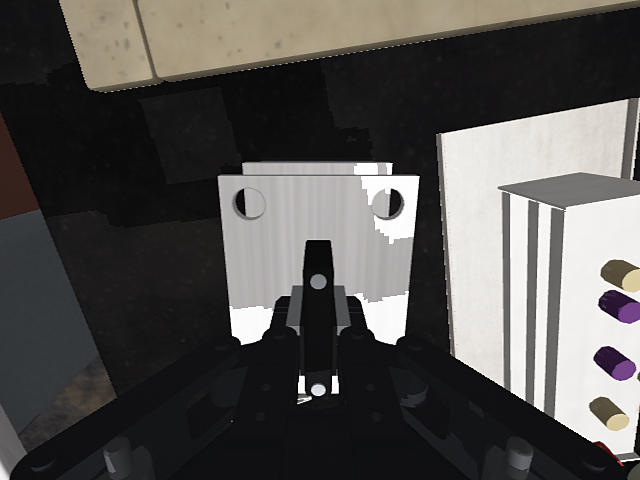

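Request:
{"method": "play_rows", "body": {
  "rows": [
    [[0, 0.02, -0.001, 0, 0, 0, 255], [0, 0.04, -0.001, 0, 0, 0, 255], [0, 0.055, -0.001, 0, 0, 0, 255], [0, 0.065, -0.001, 0, 0, 0, 255], [0, 0.065, -0.001, 0, 0, 0, 255], [0, 0.065, -0.001, 0, 0, 0, 255], [0, 0.065, -0.001, 0, 0, 0, 255]]
  ]
}}

```text
time_s: 17.7
tool_pos: [0.5255, 0.1151, 0.0533]
orientation: [-1.57, 0.0, -1.712]
contact_force: [-0.2, -0.5, -2.8]
opening: 0.0108
```

Run:
```python
from h import *
s=readout.read_state();print(s['tool_pos'],s['orientation'],s['opening'],s['contact_force'])
im,d=get_image("wrist"); cv2.imwrite("pics/w14.png",cv2.resize(im[130:280,200:440,::-1],(800,500),interpolation=cv2.INTER_CUBIC));cv2.imwrite("pics/w14f.png",im[:,:,::-1]);np.save("pics/w14.npy",d);plate_in_tool(d)
P=cloud("wrist",d,s);X=P.reshape(-1,3)
m=(abs(X[:,2]-.06)<.004)&(X[:,1]>.1)&(X[:,0]>.46)&(X[:,0]<.6)&(X[:,1]<.2)
print('flange z',np.median(X[m][:,2]),m.sum(),cv2.minAreaRect((X[m][:,:2]*1000).astype(np.float32)))
# predicted far-edge pixels of flange
im2,d2=get_image("side"); cv2.imwrite("pics/s14.png",cv2.resize(im2[280:430,240:390,::-1],(600,600),interpolation=cv2.INTER_CUBIC));cv2.imwrite("pics/s14f.png",im2[:,:,::-1])
np.save("pics/s14.npy",d2)
```

```text
[0.5254782  0.11506668 0.05329148] [-1.56991808e+00  1.61572946e-04 -1.71193478e+00] 0.010824690659345408 [-0.16188411 -0.50213484 -2.83592993]
plane slopes [-0.0043  0.0005] top y -0.0283
[-46.95  31.55] 7.63 91 [386.5 203.1]
[-46.92 -31.82] 7.65 91 [248.4 203.1]
extents x -0.0597 z [-0.0449  0.0446]
flange z 0.059607899607489356 1783 ((531.8474731445312, 162.03366088867188), (24.038227081298828, 89.90745544433594), 81.97825622558594)
```

View pics/w14.png

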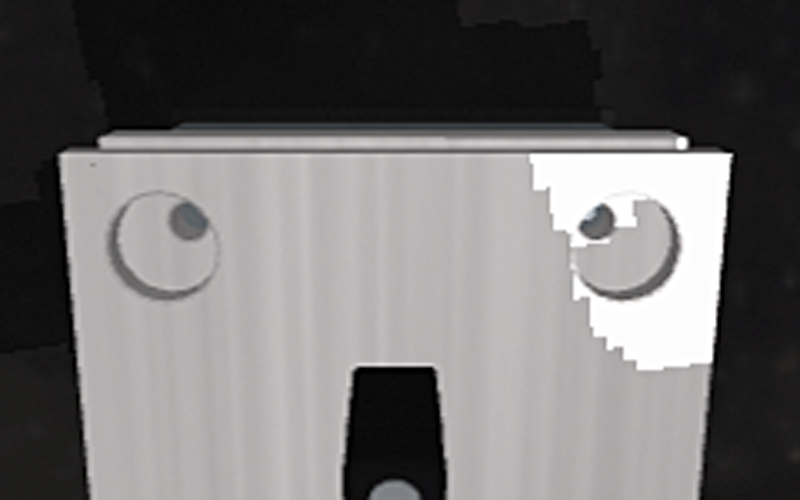

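View pics/s14.png

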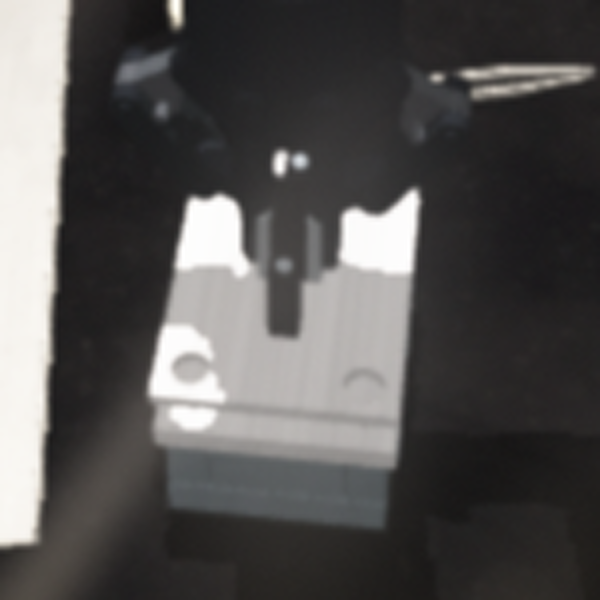

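Run:
```python
from h import *
s=readout.read_state();print(s['tool_pos'],s['orientation'])
im=cv2.imread("pics/w14f.png")
rr=Rm(s['orientation']);p=s['tool_pos']
H=[]
for hp,uv in [((-.04694,-.0223,-.03182),(256.4,196)),((-.04694,-.0223,.03157),(379.1,196.6))]:
    hw=p+rr.apply(hp); t=px_world(uv,.0596,s); print('hole',hw.round(4),'thread',t.round(4),'t-h mm',((t-hw)*1000).round(2), 'tool frame',(rr.inv().apply(t-hw)*1000).round(2))
rowto([.5254,.1141,.0527],-np.pi/2-.142)
```

```text
[0.52550601 0.11506712 0.05340917] [-1.56978270e+00  2.04839173e-04 -1.71192857e+00]
hole [0.5006 0.166  0.0757] thread [0.5003 0.1653 0.0596] t-h mm [ -0.33  -0.71 -16.09] tool frame [ 0.75 16.09 -0.24]
hole [0.5633 0.1571 0.0758] thread [0.5637 0.156  0.0596] t-h mm [  0.36  -1.1  -16.15] tool frame [ 1.04 16.15  0.49]
[0.0019, 0.0014, 0.0001] [-0.001, 0.0008, -0.0002]
```

Through both holes the threads appear within about 1 mm of centre at a 16 mm gap. One fine correction.

Request:
{"method": "play_rows", "body": {
  "rows": [
    [[0.002, 0.002, 0, 0, 0, 0, 255], [0.002, 0.002, 0, 0, 0, 0, 255], [0.002, 0.002, 0, 0, 0, 0, 255], [0.002, 0.002, 0, 0, 0, 0, 255], [0.002, 0.002, 0, 0, 0, 0, 255], [0.002, 0.002, 0, 0, 0, 0, 255], [0.002, 0.002, 0, 0, 0, 0, 255], [0.002, 0.002, 0, 0, 0, 0, 255]]
  ]
}}

```text
time_s: 18.6
tool_pos: [0.5249, 0.114, 0.0519]
orientation: [-1.571, -0.0, -1.712]
contact_force: [1.0, -0.1, -2.7]
opening: 0.0106
```

Run:
```python
from h import *
s=readout.read_state();print(s['tool_pos'],s['orientation'],s['opening'],s['contact_force'],abs(s['qvel']).max())
im,d=get_image("wrist"); cv2.imwrite("pics/w15.png",cv2.resize(im[130:280,200:440,::-1],(800,500),interpolation=cv2.INTER_CUBIC));plate_in_tool(d)
c=get_calibration("wrist")
rr=Rm(s['orientation']);p=s['tool_pos'];M=np.linalg.inv(c['tool_from_camera'])
# predicted thread px if perfectly aligned
for z in (-.0318,.0316):
    hw=p+rr.apply([-.0469,-.0223,z]);hw[2]=.0596; q=M[:3,:3]@rr.inv().apply(hw-p)+M[:3,3]
    u=c['fx']*q[0]/q[2]+c['cx'];v=c['fy']*q[1]/q[2]+c['cy'];print('pred px',u,v,'crop',(u-200+.5)*3.333,(v-130+.5)*3.333)
im2,d2=get_image("side"); cv2.imwrite("pics/s15.png",im2[:,:,::-1])
P=cloud("side",d2)
im3,_=get_image("scene"); cv2.imwrite("pics/sc15.png",im3[:,:,::-1])
```

```text
[0.52485081 0.11397654 0.0518914 ] [-1.57083067e+00 -2.25586425e-05 -1.71208836e+00] 0.010646309805528144 [ 0.99464537 -0.13174215 -2.70901591] 0.0012703466009201729
plane slopes [-0.0032  0.0002] top y -0.0283
[-46.84 -31.83] 7.61 92 [248.4 203.2]
[-47.01  31.53] 7.79 92 [386.5 203. ]
extents x -0.0597 z [-0.0449  0.0447]
pred px 256.3175406452731 195.17274400166048 crop 189.3728629706952 218.88725575753438
pred px 378.8460156596866 195.23643430975875 crop 597.7602701937354 219.09953555442593
```

View pics/w15.png

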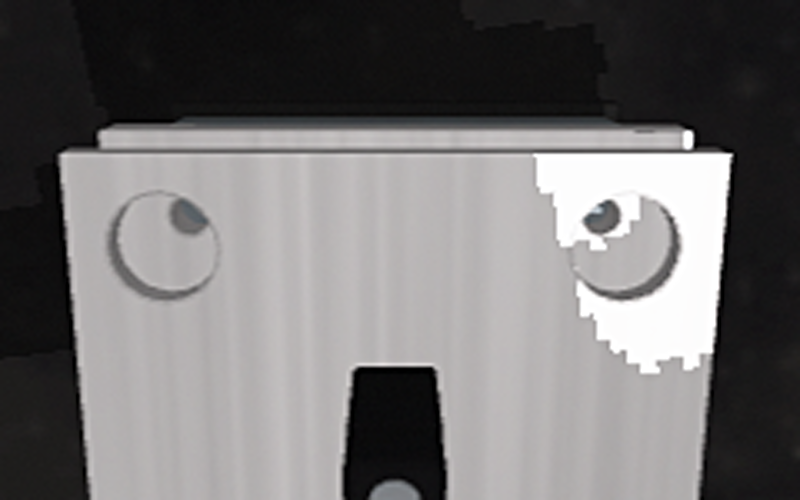

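View pics/s15.png

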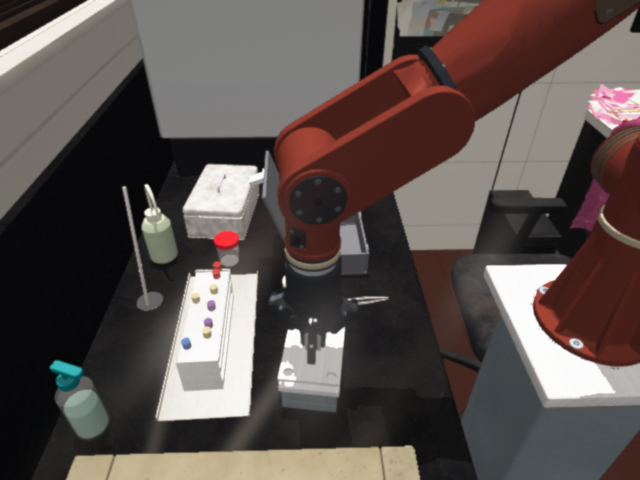

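Run:
```python
from h import *
s=readout.read_state();print(s['tool_pos'],s['opening'],abs(s['qvel']).max())
print(workorder.job_done())
```

```text
[0.52489375 0.11398987 0.05191767] 0.010703848274289815 0.0009996247514328115
the job is handed in; nothing more can be done
None
```

View pics/sc15.png

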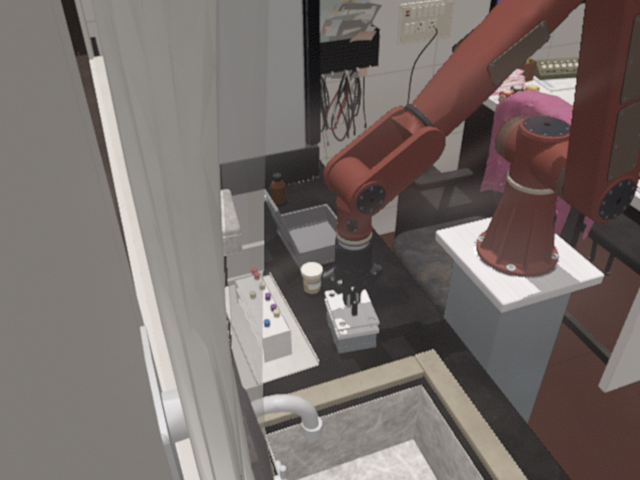

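I opened the lid onto its stop, lifted the cover plate out by its handle, and handed in with the plate held level and still over the gear housing. The job took about 19 s of the 54 s allowed.

**Last checks:**
- **Gap:** the plate's underside is about 14.6 mm above the flange, and the plate is level to about 0.2°.
- **Hole alignment:** both visible threads appear through their plate holes about 0.7 mm off centre. The other two holes were hidden under the gripper, so I inferred them from the fitted plate and housing poses.
- **Surroundings:** the lid is still open in the last pictures. The cup and bottle stand where they did, and the forceps lie where they did.

**What disagreed:**
- **Fingertip offset:** both cameras put the real fingertips about 4 cm behind the reported TCP. My first grasp therefore closed just above the lid tab without touching the lid, and I used the measured offset from then on.
- **Housing position:** the side camera placed the housing about 2 mm from where the wrist camera did. I used the wrist camera, since it also measured the plate.

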